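Snug the adjustable wrench on the exam lamp's foot nut and tighten it one flat

ROBOT

A 6-joint arm with a two-finger parallel gripper is mounted at the origin on the work surface. World frame = base frame: x ahead of the robot, y to its left, z up, the work surface at z = 0. Lengths are in m, angles in rad, forces in N, time in s.
With the tool pointing down it reaches from about 0.3 to 0.775 m from the base axis. Payload 14.6 kg.
Tool frame: the origin (TCP) lies at the very end of the fingers, on their centre line; the grasp point (between the pads) lies 19 mm behind it; z points along the fingers, y is the direction in which the jaws open and shut (so a half turn about z gives the same grasp; the last joint's range is limited). The gripper opens to 94 mm and grips with 3 to 60 N. Pads are 16 mm wide; open, the fingers measure 119 mm over their backs; the gripper's body (75 mm by 177 mm) begins 78 mm behind the grasp point.
Start: joints at [-1.197, 0.3, 1.521, -0, 1.321, -0.067], TCP at [0.235, -0.497, 0.205] pointing down, gripper open.
Joint ranges: [-3.03, 3.03], [-0.79, 2.21], [0.23, 2.52], [-1.04, 4.18], [0, 3.07], [-2.55, 2.55]. Speed limits (rad/s): [2.22, 2.22, 2.57, 3.14, 3.14, 3.14].

INTERFACE

Orientations are given as [roll, pitch, yaw] about the fixed x, y, z axes, in that order (R = Rz(yaw) Ry(pitch) Rx(roll)).
In Python, from station import ctrl, vision, ticket gives the robot as it stands.
- The arm moves only by the tool step_arm, never from a script. Its argument "steps" is a list of rows, each an object of numbers: "x", "y", "z": the shift along the tool's x, y, z in m; "ax", "ay", "az": the turn, a rotation vector about the tool's x, y, z in degrees; "claw": the finger opening in m, from 0 to 0.094. A call has 1 to 5 rows; each row shifts and turns the pose as measured when the row begins, along the tool's axes as they then stand; what a row does not reach is not made up. A row lasts 1/12 s, in which the tool goes at most 41.7 mm and 7.16 degrees, less where a joint would pass 70% of its speed; a pose out of reach is approached as far as the arm can. A call with a gripper value outside its range is refused whole. The fingers move at their own pace and stop on an object; "grip_force" is the grip in N (left out, the last holds). Time passes only in rows, so rows that do not move let the fingers close. It gives the time, the measured TCP pose, the force and the opening at its end, in the units of the state.
- ctrl.get_obs(): the state, without advancing time (a new reading comes with each control period).
- vision.camera(name): name is "side" or "top" or "wrist"; returns (picture, depth): 420x560x3 uint8, red, green, blue; 420x560 float32, m along the optical axis (not along the pixel's ray), 0 where there is no reading.
- vision.camera_params(name): a dict with "fov_y" (degrees; the focal length in pixels is half the picture's height over the tangent of half this angle, whatever the lens; pixels are square), "cx", "cy" (the principal point, pixels), "origin" and "attitude" of the camera in the world; the wrist camera has in their place "mount" (4x4, takes a point from camera to tool coordinates, whose origin is the TCP and whose axes are the flange's). Camera axes: x right, y up, looking along -z (the intrinsics and any distortion apply to the point x, -y, -z); pixel columns grow to the right and rows downward; lengths in m; the calibration is good to about 2 mm. A picture is of the moment at which its call begins: read the wrist's pose just before it. camera_params takes no time and is no camera call.
- ticket.hand_in(): hands the job in, once; it reports no verdict.
The state is a dict: "time_s": time; "qpos": joint angles; "joint_vel": joint speeds; "tau": joint torques, N m; "ee_pos": TCP position; "eef_rot": TCP orientation; "force": force on the tool from outside, world axes, zero at the start; "moment": the same for the moment, N m; "grip_width": finger opening in m.
Only numpy, scipy, OpenCV 4.12 (cv2) and the standard library are available. Lean on these libraries where they do the work, as an engineer would, in place of code of your own. Each camera call takes 0.05 s, during which the arm holds its last target.

TASK

The desk lamp in the consulting room wobbles: tighten the big hex nut of its foot with the adjustable wrench. Lay the wrench flat on the foot plate with its open jaws around the nut, then roll its worm until the jaws just fit the nut, and only then swing the wrench clockwise (seen from above) to tighten the nut by one flat, a sixth of a turn. Never turn the nut with the fingers, leave the wrench lying snug on the nut, and do not disturb the other things on the desk.

Things in the scene. Friction and masses are not known exactly. Their poses are not given: they have to be found in the camera images.
- nut_top (a point): Centre of the top face of the brass hex nut: 36 mm across flats, 41.6 across corners, 20 mm tall, axis vertical, in the middle of a round white plate; its top is 32 mm above the desk. x is square to one pair of flats (there is a flat every 60 degrees from it), z up; it turns with the nut.
- foot: The lamp's white foot, fixed to the desk: round plate 190 mm across, 12 mm thick, origin on the desk under the nut's axis. A 70 mm wide tongue to its +x carries a gooseneck post 150 mm from the nut; the lamp, up to 190 mm high, leans further that way. Its +x points away from the robot within 25 degrees.
- nut (a joint): How far the nut has been turned, rad: 0 at the start, growing as it turns clockwise seen from above (tightening). It resists with about 0.3 N m throughout and stays where it is left; no stop within reach: one flat is 1.05.
- wrench_seat (a point): On the adjustable wrench (200 mm, 0.4 kg, lying flat): where a snugly held nut's axis lies, half-way up the 16 mm thick head (8 mm above the underside). x runs from handle to jaws' open end, y to the fixed jaw, z up. Fixed jaw face 18 mm to +y; sliding jaw face 18 mm plus joint jaw to -y. Jaw tips 22 mm to +x, throat bottom 24 mm and head's back edge 62 mm to -x. Head 72 to 84 mm wide.
- wrench_grip (a point): Point on the wrench's red handle to grasp, 95 mm behind the seat point (to -x; same axes), 7 mm above the underside. The handle is 24 mm wide, 14 mm thick, from 62 to 178 mm behind the seat point. The centre of mass is about 50 mm behind the seat point.
- worm_top (a point): Top of the worm, a ribbed brass roller 22 mm across, 20 mm long, axis along the wrench's y; 44 mm behind and 12 mm to -y of the seat point, 7 mm proud of the head, 23 mm above the underside. Same axes. Dragging its top to +x (to the jaws) closes the jaw, 1.2 mm per 10 mm of drag; to -x opens it. It takes 4 N of drag: press with 8 to 20 N with flat fingertips, in strokes; it stays put.
- jaw (a joint): Opening of the wrench's jaws less 36 mm, in m: 0.006 to 0.0075 at the start (42 to 43.5 mm open), about 0 when they just fit the nut; the worm then turns no further.
- mouse: white computer mouse, 100 x 58 x 30 mm, loose; origin under its middle
- cup: paper cup, 76 mm across, 85 mm tall, loose; origin under its middle
- sanitizer: white bottle, 64 mm across, 160 mm tall, loose; origin under its middle
- stapler: green and black stapler, 130 mm long, 45 mm tall, loose; origin under its middle
- otoscope: black and grey hand-held otoscope, 130 mm long, 34 mm tall, lying loose; origin under its middle
- stampbox: red stamp pad box, 70 x 50 x 39 mm, loose; origin under its middle
Things that resemble listed ones, but are neither listed nor needed, are in the scene too. Leave any purple look-alike of the part that bears wrench_seat alone.

How it is judged:
By the outcome, as a careful person would: the job done as asked, in the order asked, and still so for the second after the job is handed in, with the robot touching nothing.
It also fails if it takes over 61 s, if anything falls off the work surface, if the arm or the gripper's body presses on something with over 40 N, if the wrist force passes 120 N, or if a joint passes its speed limit or range.

## Working session

There is one attempt and no reset: what is moved stays moved. The work goes in short steps, Python scripts to look and compute and a tool call to move; the robot and the scene stay as the last step left them, time stands still between calls to the robot, and variables do not carry over. Pictures are saved under pics/ and viewed, and the job is handed in when it is done.

Besides the shell and the picture viewer there is one more tool, called after "Emit:" as name(argument=value, ...), one argument or row to a line, values as JSON. step_arm: Moves the arm, as the interface text tells. Its arguments: {"type":"object","properties":{"steps":{"type":"array"},"grip_force":{"type":"number"}},"required":["steps"]}

```bash
ls -la; mkdir -p pics; python3 - <<'E'
from station import ctrl, vision, ticket
import cv2,numpy as np
print(ctrl.get_obs())
for n in ["side","top","wrist"]:
    p=vision.camera_params(n); print(n,p)
    im,d=vision.camera(n)
    cv2.imwrite(f"pics/{n}0.png",im[:,:,::-1]); np.save(f"pics/{n}0d.npy",d)
    print(d.min(),d.max(),(d==0).mean())
E
```

```text
total 12
drwxr-xr-x  3 agent agent 4096 Dec  7 13:45 .
drwxr-xr-x 23 root  root  4096 Dec  7 13:45 ..
drwxr-xr-x  2 agent agent 4096 Dec  7 13:45 pics
{'time_s': 0.0, 'qpos': array([-1.19658955e+00,  3.00445753e-01,  1.52156580e+00,  1.66418068e-05,
        1.32071246e+00, -6.66018421e-02]), 'joint_vel': array([ 0.00026108,  0.00102387,  0.00018672, -0.00035197, -0.00130518,
        0.00012689]), 'tau': array([ 3.08257586e-04, -5.31805909e+01, -3.52738810e+01,  7.08509772e-02,
        2.44472595e-02, -9.66712423e-05]), 'ee_pos': array([ 0.23457436, -0.49718165,  0.2049067 ]), 'eef_rot': array([-3.14046488e+00, -9.13785286e-05,  4.40804436e-01]), 'force': array([ 0.30132127, -0.35451969,  0.0667662 ]), 'moment': array([-0.00935454,  0.02658174, -0.00297521]), 'grip_width': 0.09424842881922181}
side {'fov_y': 57.228511140753355, 'cx': 277.2157172655601, 'cy': 209.7624997252105, 'origin': array([0.24175877, 0.73466689, 0.97899737]), 'attitude': array([ 0.70546675,  0.01836275, -2.77877424])}
0.0 3.2858112 0.003758503401360544
top {'fov_y': 43.10818765313094, 'cx': 271.43981333406134, 'cy': 208.38847870739, 'origin': array([3.67250786e-01, 5.32361586e-05, 1.46511284e+00]), 'attitude': array([ 0.11520187, -0.00363633, -1.54626195])}
0.0 2.370356 0.004187925170068027
wrist {'fov_y': 58.982822579436224, 'cx': 275.3972809523639, 'cy': 207.1690239705465, 'mount': array([[-3.31397227e-04,  9.62544246e-01,  2.71124444e-01,
         7.85298266e-02],
       [ 9.99999897e-01,  2.34743774e-04,  3.88920760e-04,
        -3.73779304e-04],
       [ 3.10708665e-04,  2.71124544e-01, -9.62544225e-01,
        -1.78451402e-01],
       [ 0.00000000e+00,  0.00000000e+00,  0.00000000e+00,
         1.00000000e+00]])}
0.0 1.271357 0.003975340136054422
```

View pics/top0.png

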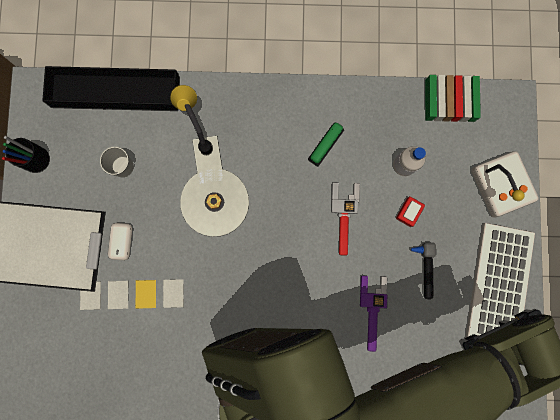

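View pics/side0.png

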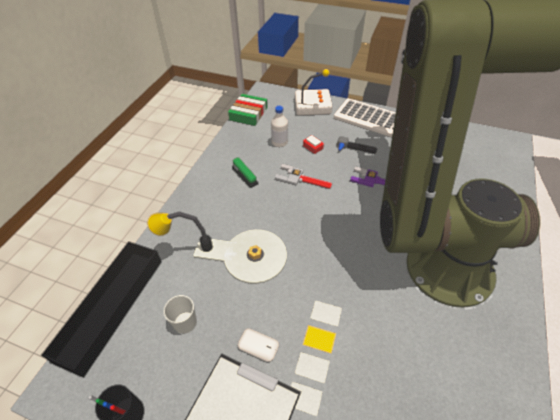

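View pics/wrist0.png

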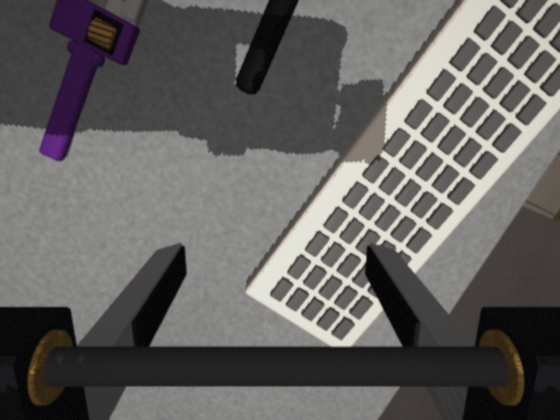

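The top view shows the grey, red-handled wrench at about (344,215). The foot plate with its brass nut is at (214,201). Things that could be mistaken for them are the purple wrench at (373,300), the otoscope at (428,268) and the small lamp model at (505,183). I choose the grey and red wrench and the nut at (214,201), and will check both in close crops.

```bash
cat > h.py <<'E'
import numpy as np, cv2
from scipy.spatial.transform import Rotation as Ro
from station import ctrl, vision
def cam(n,obs=None):
    p=vision.camera_params(n); f=210/np.tan(np.radians(p['fov_y']/2))
    if n=='wrist':
        T=np.eye(4); T[:3,:3]=Ro.from_euler('xyz',obs['eef_rot']).as_matrix(); T[:3,3]=obs['ee_pos']
        M=T@p['mount']; return f,p['cx'],p['cy'],M[:3,:3],M[:3,3]
    return f,p['cx'],p['cy'],Ro.from_euler('xyz',p['attitude']).as_matrix(),np.array(p['origin'])
def rays(c,uv):
    f,cx,cy,R,o=c; uv=np.atleast_2d(uv).astype(float)
    d=np.c_[(uv[:,0]-cx)/f,-(uv[:,1]-cy)/f,-np.ones(len(uv))]
    return d@R.T
def plane(c,uv,z):
    r=rays(c,uv); o=c[4]; t=(z-o[2])/r[:,2]; return o+r*t[:,None]
def deproj(c,D):
    v,u=np.mgrid[:420,:560]; uv=np.c_[u.ravel(),v.ravel()]
    return (c[4]+rays(c,uv)*D.ravel()[:,None]).reshape(420,560,3)
def proj(c,P):
    f,cx,cy,R,o=c; q=(np.atleast_2d(P)-o)@R; return np.c_[cx+f*q[:,0]/-q[:,2],cy-f*q[:,1]/-q[:,2]]
E
python3 - <<'E'
from h import *
im=cv2.imread('pics/top0.png'); D=np.load('pics/top0d.npy'); c=cam('top')
P=deproj(c,D)
for (u,v) in [(60,260),(300,250),(450,230),(190,215),(240,215),(214,201),(344,240),(340,203),(349,208),(376,300),(120,240)]: print(u,v,P[v,u].round(4))
a=cv2.resize(im[150:270,290:450],None,fx=5,fy=5,interpolation=cv2.INTER_CUBIC);cv2.imwrite('pics/c1.png',a)
a=cv2.resize(im[120:240,150:280],None,fx=5,fy=5,interpolation=cv2.INTER_CUBIC);cv2.imwrite('pics/c2.png',a)
E
```

```text
60 260 [0.3801 0.5718 0.0067]
300 250 [ 0.4239 -0.0828 -0.0061]
450 230 [ 0.4893 -0.4972 -0.0032]
190 215 [0.511  0.221  0.0187]
240 215 [0.5149 0.0847 0.0131]
214 201 [0.5495 0.1554 0.0321]
344 240 [ 0.4534 -0.2015  0.0128]
340 203 [ 0.5547 -0.1892  0.0157]
349 208 [ 0.5411 -0.2136  0.0183]
376 300 [ 0.2941 -0.2874  0.022 ]
120 240 [0.4375 0.4051 0.0295]
```

View pics/c1.png

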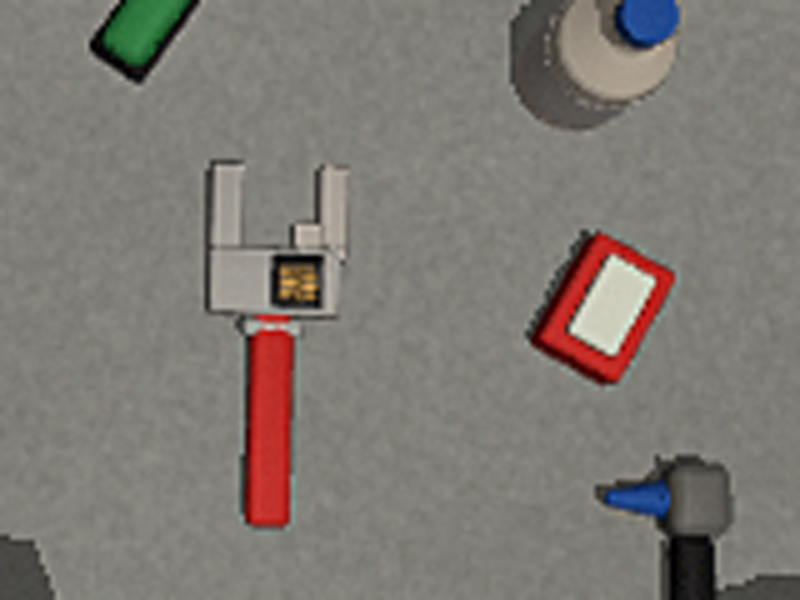

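View pics/c2.png

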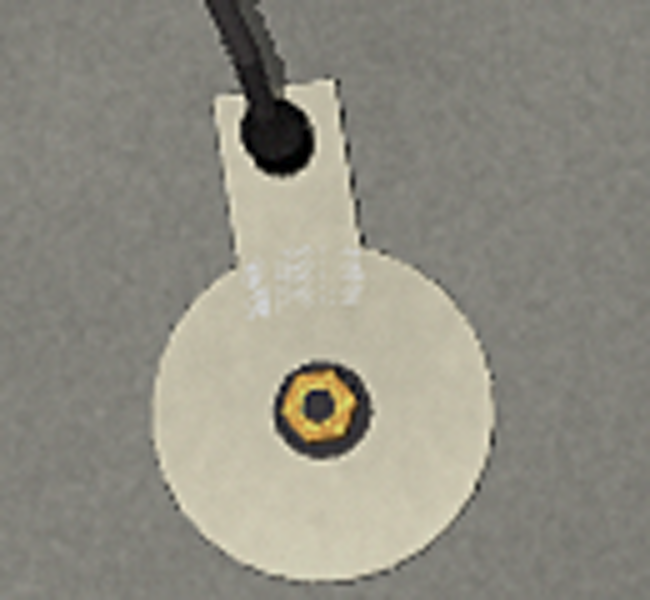

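The crops confirm the choice. The grey wrench with the red handle has its fixed jaw on the left and its worm on the right. The nut sits on the plate. Next I measure both.

```bash
python3 - <<'E'
from h import *
im=cv2.imread('pics/top0.png'); c=cam('top')
hsv=cv2.cvtColor(im,cv2.COLOR_BGR2HSV)
m=(((hsv[...,0]<8)|(hsv[...,0]>172))&(hsv[...,1]>150)&(hsv[...,2]>80)).astype(np.uint8)
m[:,:320]=0;m[:,370:]=0;m[:205]=0;m[270:]=0
v,u=np.nonzero(m); p=plane(c,np.c_[u,v],0.014)[:,:2]
mu=p.mean(0); w=np.linalg.svd(p-mu)[2][0]; w*=np.sign(w[0]); n=np.array([-w[1],w[0]])
a=(p-mu)@w;b=(p-mu)@n
print('handle',mu,'yaw',np.degrees(np.arctan2(w[1],w[0])),'len',a.min(),a.max(),'wid',b.min(),b.max())
back=mu+w*a.min(); print('seat est', back+w*0.178, 'grip',back+w*0.083)
# nut
m2=((hsv[...,0]>12)&(hsv[...,0]<35)&(hsv[...,1]>110)&(hsv[...,2]>120)).astype(np.uint8); k=np.zeros_like(m2);k[180:222,195:235]=m2[180:222,195:235]
cn=max(cv2.findContours(k,0,2)[0],key=cv2.contourArea); h=cv2.convexHull(cn)
q=plane(c,h[:,0],0.032)[:,:2]; (cc,r)=cv2.minEnclosingCircle(q.astype(np.float32)); print('nut',cc,r)
# plate
m3=((hsv[...,1]<60)&(hsv[...,2]>175)).astype(np.uint8); k=np.zeros_like(m3);k[125:245,170:260]=m3[125:245,170:260]
cn=max(cv2.findContours(k,0,2)[0],key=cv2.contourArea)
q=plane(c,cn[:,0],0.012)[:,:2]
s=q[q[:,0]<0.56]; A=np.c_[2*s,np.ones(len(s))]; x=np.linalg.lstsq(A,(s**2).sum(1),rcond=None)[0]; print('plate',x[:2],np.sqrt(x[2]+x[:2]@x[:2]))
t=q[q[:,0]>0.66]; print('tongue',t.mean(0), t.max(0))
# side view nut & handle check
P=deproj(c,np.load('pics/top0d.npy'))
E
```

```text
handle [ 0.46759977 -0.19966517] yaw -1.1248143630171212 len -0.05280751471996282 0.06024697618786818 wid -0.01152939324479248 0.011423030944410979
seat est [ 0.59276814 -0.20212275] grip [ 0.49778644 -0.20025786]
nut (0.5503392815589905, 0.15772056579589844) 0.019853105768561363
plate [0.5498684  0.15724458] 0.09222501400656521
tongue [0.70105013 0.18410428] [0.73518648 0.22263047]
```

```bash
cat > plan.py <<'E'
import sys; from h import *
# usage: plan.py x y z yawdeg n
x,y,z,yaw,n=[float(a) for a in sys.argv[1:6]]; n=int(n)
o=ctrl.get_obs(); R=Ro.from_euler('xyz',o['eef_rot'])
T=Ro.from_euler('xyz',[180,0,yaw],degrees=True)
dr=(R.inv()*T).as_rotvec(degrees=True); print('t',round(o['time_s'],2),'pos',o['ee_pos'].round(4),'rot',np.degrees(o['eef_rot']).round(2),'F',o['force'].round(1),'w',round(o['grip_width'],4)); print('rotvec total',dr.round(2))
d=np.array([x,y,z])-o['ee_pos']
for i in range(n):
    s=R.inv().apply(d/n); print((s*1000).round(1),'mm', (dr/n).round(2)); R=R*Ro.from_rotvec(dr/n,degrees=True)
E
python3 plan.py 0.50 -0.20 0.2 -1.1 11
```

```text
t 0.15 pos [ 0.2346 -0.4973  0.2051] rot [-179.95   -0.     25.25] F [-0.5  0.   0.2] w 0.0939
rotvec total [-5.000e-02  1.000e-02  2.635e+01]
[ 33.4 -14.1   0.5] mm [-0.   0.   2.4]
[ 32.7 -15.5   0.5] mm [-0.   0.   2.4]
[ 32.1 -16.9   0.5] mm [-0.   0.   2.4]
[ 31.3 -18.2   0.5] mm [-0.   0.   2.4]
[ 30.5 -19.5   0.5] mm [-0.   0.   2.4]
[ 29.7 -20.8   0.5] mm [-0.   0.   2.4]
[ 28.8 -22.    0.5] mm [-0.   0.   2.4]
[ 27.9 -23.2   0.5] mm [-0.   0.   2.4]
[ 26.9 -24.3   0.5] mm [-0.   0.   2.4]
[ 25.8 -25.4   0.5] mm [-0.   0.   2.4]
[ 24.7 -26.5   0.5] mm [-0.   0.   2.4]
```

Emit:
step_arm(
  steps=[
    {"x": 0.033,"y": -0.014,"az": 2.4},
    {"x": 0.033,"y": -0.0155,"az": 2.4},
    {"x": 0.032,"y": -0.017,"az": 2.4},
    {"x": 0.031,"y": -0.018,"az": 2.4},
    {"x": 0.0305,"y": -0.0195,"az": 2.4},
  ],
)

```text
validation failed for argument at $.st...
```

Emit:
step_arm(
  steps=[
    {"x": 0.03,"y": -0.021,"az": 2.4},
    {"x": 0.029,"y": -0.022,"az": 2.4},
    {"x": 0.028,"y": -0.023,"az": 2.4},
    {"x": 0.027,"y": -0.024,"az": 2.4},
    {"x": 0.026,"y": -0.0255,"az": 2.4},
  ],
)

```text
validation failed for argument at $.st...
```

```bash
python3 plan.py 0.49 -0.20 0.18 -1.1 3
```

```text
t 0.15 pos [ 0.2346 -0.4973  0.2051] rot [-179.95   -0.     25.25] F [-0.5  0.   0.2] w 0.0939
rotvec total [-5.000e-02  1.000e-02  2.635e+01]
[119.3 -53.3   8.4] mm [-0.02  0.    8.78]
[109.7 -70.9   8.4] mm [-0.02  0.    8.78]
[ 97.6 -86.8   8.4] mm [-0.02  0.    8.78]
```

Emit:
step_arm(
  steps=[
    {"x": 0.033,"y": -0.014,"z": 0,"ax": 0,"ay": 0,"az": 2.4,"claw": 0.094},
    {"x": 0.033,"y": -0.0155,"z": 0,"ax": 0,"ay": 0,"az": 2.4,"claw": 0.094},
  ],
)

```text
time_s: 0.32
ee_pos: [0.2805, -0.4452, 0.2039]
eef_rot: [-3.14, 0.001, 0.35]
force: [0.4, 0.1, 0.6]
grip_width: 0.094
```

Emit:
step_arm(
  steps=[
    {"x": 0.033,"y": -0.017,"z": 0,"ax": 0,"ay": 0,"az": 2.4,"claw": 0.094},
    {"x": 0.032,"y": -0.018,"z": 0,"ax": 0,"ay": 0,"az": 2.4,"claw": 0.094},
    {"x": 0.031,"y": -0.02,"z": 0,"ax": 0,"ay": 0,"az": 2.4,"claw": 0.094},
    {"x": 0.03,"y": -0.021,"z": 0,"ax": 0,"ay": 0,"az": 2.4,"claw": 0.094},
    {"x": 0.029,"y": -0.022,"z": 0,"ax": 0,"ay": 0,"az": 2.4,"claw": 0.094},
  ],
)

```text
time_s: 0.73
ee_pos: [0.4085, -0.3036, 0.203]
eef_rot: [-3.138, 0.002, 0.126]
force: [0.7, -0.2, 0.3]
grip_width: 0.0941
```

```bash
python3 plan.py 0.49 -0.20 0.18 -1.1 4
```

```text
t 0.73 pos [ 0.4085 -0.3036  0.203 ] rot [-1.7981e+02  1.3000e-01  7.2000e+00] F [ 0.7 -0.2  0.3] w 0.0941
rotvec total [-0.18  0.15  8.3 ]
[ 23.5 -23.1   5.8] mm [-0.04  0.04  2.07]
[ 22.6 -24.    5.8] mm [-0.04  0.04  2.07]
[ 21.7 -24.8   5.8] mm [-0.04  0.04  2.07]
[ 20.8 -25.5   5.8] mm [-0.04  0.04  2.07]
```

Emit:
step_arm(
  steps=[
    {"x": 0.0235,"y": -0.024,"z": 0.006,"ax": 0,"ay": 0,"az": 2.1,"claw": 0.06},
    {"x": 0.023,"y": -0.0245,"z": 0.006,"ax": 0,"ay": 0,"az": 2.1,"claw": 0.06},
    {"x": 0.022,"y": -0.025,"z": 0.006,"ax": 0,"ay": 0,"az": 2.1,"claw": 0.06},
    {"x": 0.021,"y": -0.026,"z": 0.006,"ax": -0.2,"ay": 0.2,"az": 2.1,"claw": 0.06},
    {"x": 0,"y": 0,"z": 0,"ax": 0,"ay": 0,"az": 0,"claw": 0.06},
  ],
)

```text
time_s: 1.15
ee_pos: [0.497, -0.1876, 0.1778]
eef_rot: [3.141, -0.001, -0.027]
force: [1.2, -0.7, -0.2]
grip_width: 0.0643
```

```bash
python3 - <<'E'
from h import *
import pickle
o=ctrl.get_obs(); im,D=vision.camera('wrist'); pickle.dump((o,im,D),open('pics/w1.pkl','wb'))
cv2.imwrite('pics/w1.png',im[:,:,::-1]); print(o['ee_pos'],np.degrees(o['eef_rot']))
E
```

```text
[ 0.49702013 -0.1876072   0.17782903] [ 1.79986945e+02 -6.94686439e-02 -1.56047759e+00]
```

View pics/w1.png

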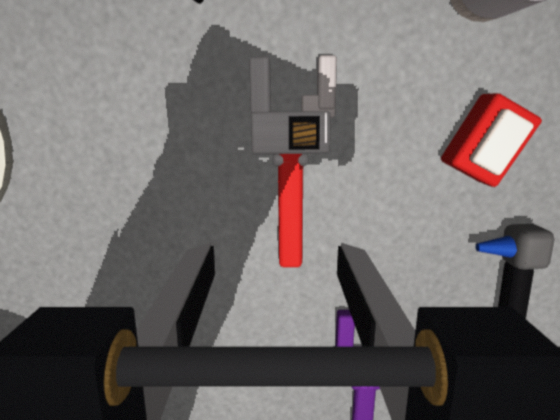

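The wrist view shows the wrench: fixed jaw at (259,85), sliding jaw at (327,75), worm at (304,132), handle from (290,155) to (290,265).

```bash
python3 - <<'E'
from h import *
import pickle
o,im,D=pickle.load(open('pics/w1.pkl','rb')); c=cam('wrist',o); P=deproj(c,D)
hsv=cv2.cvtColor(im,cv2.COLOR_RGB2HSV)
m=(((hsv[...,0]<8)|(hsv[...,0]>172))&(hsv[...,1]>150)&(hsv[...,2]>80)).astype(np.uint8)
m[:,:260]=0;m[:,330:]=0;m[:140]=0;m[280:]=0
v,u=np.nonzero(m); p=plane(c,np.c_[u,v],0.014)[:,:2]
r=cv2.minAreaRect(p.astype(np.float32)); print(r)
for s in np.array_split(np.argsort(p[:,0]),6): q=p[s]; print(q[:,0].mean().round(4), q[:,1].min().round(4),q[:,1].max().round(4))
print('x ext',p[:,0].min(),p[:,0].max())
print('depth z at handle/head/worm', P[230,290],P[130,270],P[132,304],P[80,259],P[200,230])
g=cv2.cvtColor(im,cv2.COLOR_RGB2GRAY)
cv2.imwrite('pics/c3.png',cv2.resize(im[40:170,230:370,::-1],None,fx=4.5,fy=4.5,interpolation=cv2.INTER_CUBIC))
# known-model check: wrench frame yaw
w=np.radians(-1.1); 
E
```

```text
((0.47360116243362427, -0.20094652473926544), (0.022605732083320618, 0.11232677102088928), 89.26862335205078)
0.4277 -0.211 -0.189
0.4472 -0.2112 -0.1893
0.466 -0.2114 -0.1898
0.4843 -0.2125 -0.1903
0.5019 -0.2126 -0.19
0.5193 -0.2127 -0.1902
x ext 0.4173449317008541 0.5298646393254659
depth z at handle/head/worm [ 0.45533319 -0.20052514  0.01296893] [ 0.55190436 -0.18404149  0.01525547] [ 0.54974023 -0.21423318  0.02122443] [ 0.59481705 -0.17584712  0.01607046] [ 0.48367004 -0.14189736 -0.00081004]
```

View pics/c3.png

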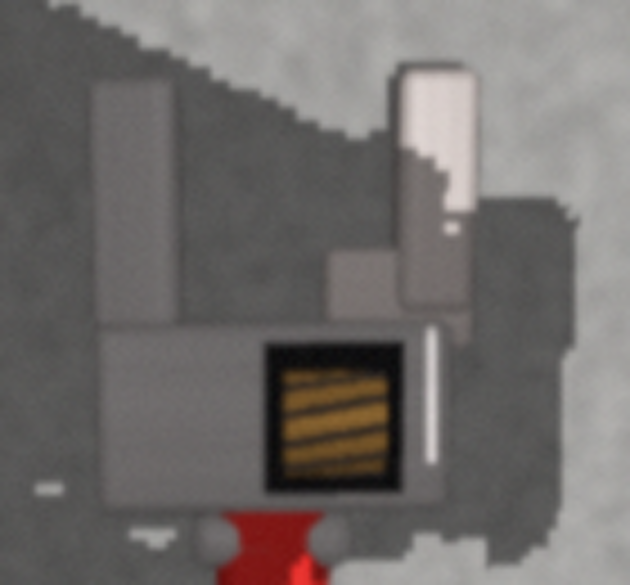

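```bash
python3 - <<'E'
from h import *
import pickle
o,im,D=pickle.load(open('pics/w1.pkl','rb')); c=cam('wrist',o)
f=lambda x,y:(x/4.5+230,y/4.5+40)
pts={'fixin1':f(177,110),'fixin2':f(177,300),'slin1':f(398,90),'slin2':f(402,290),'fixtip':f(132,82),'sltip':f(435,70),'throat':f(220,322),'back':f(170,507),'headL':f(102,420)}
for k,p in pts.items(): print(k,plane(c,p,0.016)[0].round(4))
print('worm',plane(c,f(336,422),0.023)[0].round(4))
yaw=np.radians(-0.9)
E
```

```text
fixin1 [ 0.6072 -0.1852  0.016 ]
fixin2 [ 0.5722 -0.1841  0.016 ]
slin1 [ 0.6096 -0.2274  0.016 ]
slin2 [ 0.5729 -0.2283  0.016 ]
fixtip [ 0.6125 -0.1768  0.016 ]
sltip [ 0.613  -0.2344  0.016 ]
throat [ 0.5678 -0.1924  0.016 ]
back [ 0.5317 -0.1814  0.016 ]
headL [ 0.5494 -0.1683  0.016 ]
worm [ 0.5483 -0.2147  0.023 ]
```

```bash
python3 plan.py 0.502 -0.2013 0.03 -1.0 5
```

```text
t 1.2 pos [ 0.496  -0.1892  0.1782] rot [ 1.7996e+02 -5.0000e-02 -1.4600e+00] F [ 0.  -0.7  0.3] w 0.0612
rotvec total [ 0.04 -0.05 -0.46]
[ 1.2  2.4 29.6] mm [ 0.01 -0.01 -0.09]
[ 1.2  2.4 29.6] mm [ 0.01 -0.01 -0.09]
[ 1.2  2.4 29.6] mm [ 0.01 -0.01 -0.09]
[ 1.2  2.4 29.6] mm [ 0.01 -0.01 -0.09]
[ 1.2  2.4 29.6] mm [ 0.01 -0.01 -0.09]
```

Emit:
step_arm(
  steps=[
    {"x": 0.0015,"y": 0.003,"z": 0.03,"ax": 0,"ay": 0,"az": -0.4,"claw": 0.06},
    {"x": 0.0015,"y": 0.003,"z": 0.03,"ax": 0,"ay": 0,"az": 0,"claw": 0.06},
    {"x": 0.001,"y": 0.003,"z": 0.03,"ax": 0,"ay": 0,"az": 0,"claw": 0.06},
    {"x": 0.001,"y": 0.002,"z": 0.025,"ax": 0,"ay": 0,"az": 0,"claw": 0.06},
    {"x": 0.001,"y": 0.001,"z": 0.02,"ax": 0,"ay": 0,"az": 0,"claw": 0.06},
  ],
)

```text
time_s: 1.62
ee_pos: [0.5034, -0.2058, 0.0439]
eef_rot: [3.136, -0.01, -0.015]
force: [-0.3, -0.6, -0.2]
grip_width: 0.06
```

```bash
python3 plan.py 0.502 -0.2013 0.003 -1.0 3
```

```text
t 1.62 pos [ 0.5034 -0.2058  0.0439] rot [179.68  -0.57  -0.85] F [-0.3 -0.6 -0.2] w 0.06
rotvec total [ 0.32 -0.57  0.15]
[-0.6 -1.6 13.6] mm [ 0.11 -0.19  0.05]
[-0.6 -1.5 13.6] mm [ 0.11 -0.19  0.05]
[-0.5 -1.5 13.6] mm [ 0.11 -0.19  0.05]
```

Emit:
step_arm(
  steps=[
    {"x": -0.001,"y": -0.003,"z": 0.014,"ax": 0.3,"ay": -0.5,"az": 0,"claw": 0.05},
    {"x": 0,"y": -0.001,"z": 0.014,"ax": 0,"ay": 0,"az": 0,"claw": 0.05},
    {"x": 0,"y": 0,"z": 0.005,"ax": 0,"ay": 0,"az": 0,"claw": 0.05},
    {"x": 0,"y": 0,"z": 0,"ax": 0,"ay": 0,"az": 0,"claw": 0.05},
  ],
)

```text
time_s: 1.95
ee_pos: [0.4983, -0.2048, 0.0051]
eef_rot: [-3.139, 0.006, -0.017]
force: [0.6, 0.2, -0.4]
grip_width: 0.0501
```

```bash
python3 plan.py 0.502 -0.2013 0.003 -1.0 1
```

```text
t 1.95 pos [ 0.4983 -0.2048  0.0051] rot [-179.85    0.35   -0.97] F [ 0.6  0.2 -0.4] w 0.0501
rotvec total [-0.15  0.35  0.03]
[ 3.7 -3.5  2.1] mm [-0.15  0.35  0.03]
```

Emit:
step_arm(
  steps=[
    {"x": 0.003,"y": -0.0035,"z": 0.0015,"ax": -0.15,"ay": 0.35,"az": 0,"claw": 0.05},
    {"x": 0,"y": 0,"z": 0,"ax": 0,"ay": 0,"az": 0,"claw": 0.05},
    {"x": 0,"y": 0,"z": 0,"ax": 0,"ay": 0,"az": 0,"claw": 0.02},
    {"x": 0,"y": 0,"z": 0,"ax": 0,"ay": 0,"az": 0,"claw": 0.015},
    {"x": 0,"y": 0,"z": 0,"ax": 0,"ay": 0,"az": 0,"claw": 0.015},
  ],
  grip_force=50,
)

```text
time_s: 2.37
ee_pos: [0.5026, -0.2029, 0.0069]
eef_rot: [3.139, -0.005, -0.017]
force: [0.2, 1.2, -0.2]
grip_width: 0.0331
```

Emit:
step_arm(
  steps=[
    {"x": 0,"y": 0,"z": 0,"ax": 0,"ay": 0,"az": 0,"claw": 0.015},
    {"x": 0,"y": 0,"z": 0,"ax": 0,"ay": 0,"az": 0,"claw": 0.015},
  ],
)

```text
time_s: 2.53
ee_pos: [0.5029, -0.2029, 0.0076]
eef_rot: [3.139, -0.006, -0.017]
force: [0.1, 0.5, -3.0]
grip_width: 0.0232
```

```bash
python3 plan.py 0.46 -0.05 0.12 -1.0 5
```

```text
t 2.53 pos [ 0.5029 -0.2029  0.0076] rot [179.84  -0.33  -0.98] F [ 0.1  0.5 -3. ] w 0.0232
rotvec total [ 0.16 -0.33  0.02]
[ -9.  -30.4 -22.6] mm [ 0.03 -0.07  0.  ]
[ -9.  -30.4 -22.6] mm [ 0.03 -0.07  0.  ]
[ -9.  -30.4 -22.6] mm [ 0.03 -0.07  0.  ]
[ -9.1 -30.4 -22.5] mm [ 0.03 -0.07  0.  ]
[ -9.1 -30.4 -22.5] mm [ 0.03 -0.07  0.  ]
```

The fingers have drifted up, so only 6 mm of the handle is gripped. I will regrip lower.

Emit:
step_arm(
  steps=[
    {"x": 0,"y": 0,"z": 0,"ax": 0,"ay": 0,"az": 0,"claw": 0.034},
    {"x": 0,"y": 0,"z": 0.003,"ax": 0,"ay": -0.3,"az": 0,"claw": 0.034},
    {"x": 0,"y": 0,"z": 0.003,"ax": 0,"ay": 0,"az": 0,"claw": 0.034},
  ],
)

```text
time_s: 2.78
ee_pos: [0.5034, -0.2032, 0.0021]
eef_rot: [3.138, -0.002, -0.017]
force: [-0.2, 0.4, -0.8]
grip_width: 0.0338
```

```bash
python3 plan.py 0.502 -0.2029 0.003 -1.0 1
```

```text
t 2.78 pos [ 0.5034 -0.2032  0.0021] rot [ 1.798e+02 -9.000e-02 -9.700e-01] F [-0.2  0.4 -0.8] w 0.0338
rotvec total [ 0.2  -0.09  0.03]
[-1.4 -0.2 -0.9] mm [ 0.2  -0.09  0.03]
```

Emit:
step_arm(
  steps=[
    {"x": 0,"y": 0,"z": 0,"ax": 0,"ay": 0,"az": 0,"claw": 0.015},
    {"x": 0,"y": 0,"z": 0,"ax": 0,"ay": 0,"az": 0,"claw": 0.01},
    {"x": 0,"y": 0,"z": 0,"ax": 0,"ay": 0,"az": 0,"claw": 0.01},
    {"x": 0,"y": 0,"z": 0,"ax": 0,"ay": 0,"az": 0,"claw": 0.01},
  ],
)

```text
time_s: 3.12
ee_pos: [0.5031, -0.203, 0.0012]
eef_rot: [3.139, -0.0, -0.017]
force: [0.8, 0.4, -0.3]
grip_width: 0.0233
```

```bash
python3 plan.py 0.49 -0.20 0.08 -1.0 4
```

```text
t 3.12 pos [ 0.5031 -0.203   0.0012] rot [ 1.7983e+02 -1.0000e-02 -9.6000e-01] F [ 0.8  0.4 -0.3] w 0.0233
rotvec total [ 0.17 -0.01  0.04]
[ -3.3  -0.6 -19.7] mm [ 0.04 -0.    0.01]
[ -3.3  -0.7 -19.7] mm [ 0.04 -0.    0.01]
[ -3.3  -0.7 -19.7] mm [ 0.04 -0.    0.01]
[ -3.3  -0.7 -19.7] mm [ 0.04 -0.    0.01]
```

Now I have a good low grip (TCP z about 1 mm). I lift and look.

Emit:
step_arm(
  steps=[
    {"x": 0,"y": 0,"z": -0.01,"ax": 0,"ay": 0,"az": 0,"claw": 0.01},
    {"x": 0,"y": 0,"z": -0.018,"ax": 0,"ay": 0,"az": 0,"claw": 0.01},
    {"x": 0,"y": 0,"z": -0.022,"ax": 0,"ay": 0,"az": 0,"claw": 0.01},
    {"x": 0,"y": 0,"z": -0.022,"ax": 0,"ay": 0,"az": 0,"claw": 0.01},
    {"x": 0,"y": 0,"z": -0.015,"ax": 0,"ay": 0,"az": 0,"claw": 0.01},
  ],
)

```text
time_s: 3.53
ee_pos: [0.4994, -0.2011, 0.0883]
eef_rot: [-3.139, 0.011, -0.017]
force: [0.5, -0.0, -5.1]
grip_width: 0.0236
```

```bash
python3 - <<'E'
from h import *
import pickle
o=ctrl.get_obs(); im,D=vision.camera('wrist'); pickle.dump((o,im,D),open('pics/w2.pkl','wb'))
cv2.imwrite('pics/w2.png',im[:,:,::-1]); print(o['ee_pos'],np.degrees(o['eef_rot']),o['force'],o['moment'])
c=cam('wrist',o);P=deproj(c,D)
print(P[90:170:15,265,:].round(4))
E
```

```text
[ 0.49943595 -0.20110034  0.08827779] [-179.87755512    0.64485803   -0.97510385] [ 0.46286267 -0.03725489 -5.12108978] [0.08236514 0.12284446 0.00436925]
[[ 5.852e-01 -1.951e-01 -1.000e-04]
 [ 5.753e-01 -1.948e-01 -1.700e-03]
 [ 5.652e-01 -1.946e-01 -1.000e-04]
 [ 5.642e-01 -1.974e-01  9.880e-02]
 [ 5.579e-01 -1.973e-01  1.014e-01]
 [ 5.512e-01 -1.972e-01  1.010e-01]]
```

View pics/w2.png

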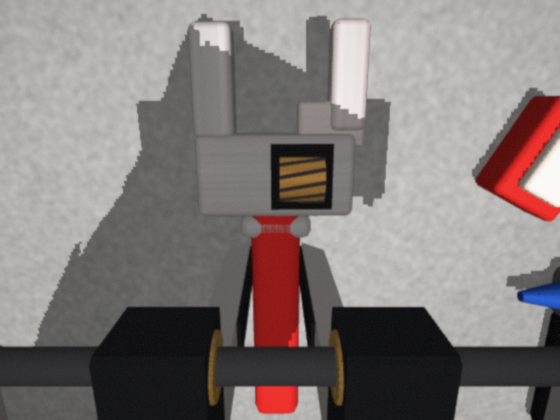

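The held wrench is level and firm. Its fixed jaw inner face is at u≈235, the sliding one at u≈331, the tips at v≈22 and the throat at v≈134. Next I measure the seat in the tool frame and the nut's hexagon from the top view.

```bash
python3 - <<'E'
from h import *
import pickle
o,im,D=pickle.load(open('pics/w2.pkl','rb')); c=cam('wrist',o)
R=Ro.from_euler('xyz',o['eef_rot']).as_matrix()
P=deproj(c,D); T=(P-o['ee_pos'])@R   # tool coords
print('head top tool z', np.median(T[145:205,205:265,2]), np.median(T[30:120,200:228,2]),np.median(T[30:100,340:365,2]),'handle',np.median(T[240:290,262:290,2]))
g=cv2.cvtColor(im,cv2.COLOR_RGB2GRAY); cv2.imwrite('pics/c4.png',cv2.resize(im[0:230,180:390,::-1],None,fx=2.6,fy=2.6))
# head-mask rows: from depth
m=((T[...,2]<0.02)&(T[...,2]>-0.03)&(D>0)).astype(np.uint8)
def tool(uv,z):
    f,cx,cy,_,_=c; p=vision.camera_params('wrist'); M=p['mount']
    uv=np.atleast_2d(uv).astype(float); d=np.c_[(uv[:,0]-cx)/f,-(uv[:,1]-cy)/f,-np.ones(len(uv))]@M[:3,:3].T
    return M[:3,3]+d*((z-M[2,3])/d[:,2])[:,None]
for v in (40,60,80,100,120):
    r=np.nonzero(m[v,180:380])[0]+180; gaps=np.nonzero(np.diff(r)>5)[0]
    uv=[(r[gaps[0]]+.5,v),(r[gaps[0]+1]-.5,v)]
    print(v,r[0],r[-1],uv, (tool(uv,-0.0135)*1000).round(1).tolist())
for u in (212,350): 
    r=np.nonzero(m[:140,u])[0]; print(u,r[0],(tool((u,r[0]-.5),-0.0135)*1000).round(1))
r=np.nonzero(m[:200,265])[0]; print('throat',r[0],(tool((265,r[0]-.5),-0.0135)*1000).round(1))
# nut from top
im=cv2.imread('pics/top0.png'); c=cam('top'); hsv=cv2.cvtColor(im,cv2.COLOR_BGR2HSV)
m2=((hsv[...,0]>12)&(hsv[...,0]<35)&(hsv[...,1]>110)&(hsv[...,2]>90)).astype(np.uint8); k=np.zeros_like(m2);k[180:222,195:235]=m2[180:222,195:235]
h=cv2.convexHull(max(cv2.findContours(k,0,2)[0],key=cv2.contourArea))
q=plane(c,h[:,0],0.032)[:,:2]; ctr=np.array([0.5503,0.1577])
best=[]
for a in range(0,60,2):
    th=np.radians(a+60*np.arange(6)); w=[ (q@np.array([np.cos(t),np.sin(t)])).max() for t in th]; best.append(np.ptp([w[i]+w[i+3] for i in range(3)])+0); 
    print(a,[round((w[i]+w[i+3])*1000,1) for i in range(3)])
E
```

```text
head top tool z -0.013615167698161238 -0.01320238876865186 -0.012020860346884852 handle -0.012000273906449683
40 188 369 [(np.float64(233.5), 40), (np.float64(328.5), 40)] [[103.1, -17.3, -13.5], [103.1, 21.6, -13.5]]
60 190 368 [(np.float64(234.5), 60), (np.float64(328.5), 60)] [[95.4, -17.2, -13.5], [95.4, 21.9, -13.5]]
80 191 367 [(np.float64(234.5), 80), (np.float64(327.5), 80)] [[87.6, -17.4, -13.5], [87.5, 21.8, -13.5]]
100 192 366 [(np.float64(235.5), 100), (np.float64(327.5), 100)] [[79.5, -17.2, -13.5], [79.4, 22.1, -13.5]]
120 193 364 [(np.float64(236.5), 120), (np.float64(296.5), 120)] [[71.1, -17.0, -13.5], [71.1, 9.0, -13.5]]
212 22 [[110.  -25.8 -13.5]]
350 19 [[111.1  29.9 -13.5]]
throat 133 [[ 65.8  -4.7 -13.5]]
0 [np.float64(38.7), np.float64(36.9), np.float64(37.4)]
2 [np.float64(38.3), np.float64(36.4), np.float64(37.2)]
4 [np.float64(38.1), np.float64(35.9), np.float64(37.0)]
6 [np.float64(37.8), np.float64(35.5), np.float64(36.8)]
8 [np.float64(37.5), np.float64(35.5), np.float64(36.8)]
10 [np.float64(37.2), np.float64(35.5), np.float64(36.8)]
12 [np.float64(37.1
[... 672 characters left out ...]
.1)]
36 [np.float64(39.6), np.float64(38.5), np.float64(40.3)]
38 [np.float64(39.6), np.float64(38.6), np.float64(40.4)]
40 [np.float64(39.5), np.float64(38.7), np.float64(40.5)]
42 [np.float64(39.4), np.float64(38.8), np.float64(40.5)]
44 [np.float64(39.2), np.float64(38.8), np.float64(40.5)]
46 [np.float64(38.9), np.float64(38.8), np.float64(40.5)]
48 [np.float64(38.7), np.float64(38.7), np.float64(40.4)]
50 [np.float64(38.5), np.float64(38.6), np.float64(40.2)]
52 [np.float64(38.3), np.float64(38.4), np.float64(40.0)]
54 [np.float64(38.0), np.float64(38.2), np.float64(39.7)]
56 [np.float64(37.7), np.float64(37.9), np.float64(39.4)]
58 [np.float64(37.3), np.float64(37.6), np.float64(39.1)]
```

View pics/c4.png

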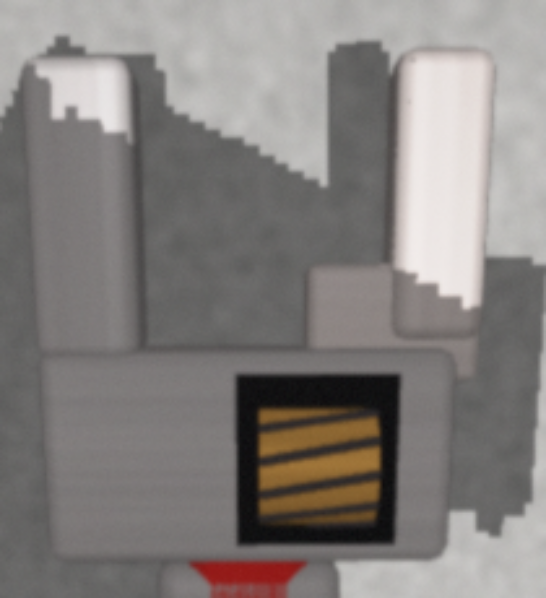

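The nut's flat normals lie at about 12° + 60k. Wrench yaw 42° therefore fits, and its swing to −18° stays in the joint range. The held seat is at tool (89, 0) mm. I go to hover beside the nut.

```bash
python3 plan.py 0.526 0.035 0.12 42 9
```

```text
t 3.58 pos [ 0.5006 -0.2016  0.0909] rot [-179.97    0.44   -0.97] F [ 1.3 -0.8 -0.7] w 0.0234
rotvec total [ -0.2    0.41 -42.97]
[  2.4 -26.3  -3.2] mm [-0.02  0.05 -4.77]
[  4.5 -26.   -3.2] mm [-0.02  0.05 -4.77]
[  6.7 -25.6  -3.3] mm [-0.02  0.05 -4.77]
[  8.8 -24.9  -3.3] mm [-0.02  0.05 -4.77]
[ 10.8 -24.1  -3.3] mm [-0.02  0.05 -4.77]
[ 12.8 -23.1  -3.3] mm [-0.02  0.05 -4.77]
[ 14.7 -22.   -3.3] mm [-0.02  0.05 -4.77]
[ 16.5 -20.7  -3.2] mm [-0.02  0.05 -4.77]
[ 18.2 -19.2  -3.2] mm [-0.02  0.05 -4.77]
```

Emit:
step_arm(
  steps=[
    {"x": 0.0025,"y": -0.02,"z": -0.004,"ax": 0,"ay": 0,"az": -4,"claw": 0.01},
    {"x": 0.0045,"y": -0.026,"z": -0.004,"ax": 0,"ay": 0,"az": -4.8,"claw": 0.01},
    {"x": 0.0065,"y": -0.026,"z": -0.004,"ax": 0,"ay": 0,"az": -4.8,"claw": 0.01},
    {"x": 0.009,"y": -0.025,"z": -0.004,"ax": 0,"ay": 0,"az": -4.8,"claw": 0.01},
    {"x": 0.011,"y": -0.024,"z": -0.004,"ax": 0,"ay": 0,"az": -4.8,"claw": 0.01},
  ],
)

```text
time_s: 4.0
ee_pos: [0.5144, -0.0759, 0.1113]
eef_rot: [-3.138, 0.008, 0.395]
force: [0.3, 0.1, -3.6]
grip_width: 0.0235
```

```bash
python3 plan.py 0.526 0.035 0.12 42 4
```

```text
t 4.0 pos [ 0.5144 -0.0759  0.1113] rot [-179.8     0.48   22.61] F [ 0.3  0.1 -3.6] w 0.0235
rotvec total [ -0.27   0.44 -19.39]
[ 13.3 -24.5  -2.2] mm [-0.07  0.11 -4.85]
[ 15.3 -23.3  -2.2] mm [-0.07  0.11 -4.85]
[ 17.3 -21.9  -2.2] mm [-0.07  0.11 -4.85]
[ 19.  -20.4  -2.2] mm [-0.07  0.11 -4.85]
```

Emit:
step_arm(
  steps=[
    {"x": 0.013,"y": -0.0245,"z": -0.002,"ax": 0,"ay": 0,"az": -4.8,"claw": 0.01},
    {"x": 0.015,"y": -0.023,"z": -0.002,"ax": 0,"ay": 0,"az": -4.8,"claw": 0.01},
    {"x": 0.017,"y": -0.022,"z": -0.002,"ax": -0.1,"ay": 0.2,"az": -4.8,"claw": 0.01},
    {"x": 0.012,"y": -0.012,"z": -0.001,"ax": -0.1,"ay": 0.2,"az": -3,"claw": 0.01},
    {"x": 0,"y": 0,"z": 0,"ax": 0,"ay": 0,"az": 0,"claw": 0.01},
  ],
)

```text
time_s: 4.42
ee_pos: [0.5224, 0.0325, 0.1172]
eef_rot: [-3.137, 0.002, 0.722]
force: [0.0, 0.1, -4.4]
grip_width: 0.0233
```

```bash
cat > snap.py <<'E'
import sys; from h import *
import pickle
n=sys.argv[1]; o=ctrl.get_obs(); im,D=vision.camera('wrist'); pickle.dump((o,im,D),open(f'pics/{n}.pkl','wb'))
cv2.imwrite(f'pics/{n}.png',im[:,:,::-1]); print(o['time_s'],o['ee_pos'].round(4),np.degrees(o['eef_rot']).round(2),o['force'].round(1))
E
python3 snap.py w3
```

```text
4.4167 [0.5224 0.0325 0.1172] [-1.7974e+02  1.1000e-01  4.1400e+01] [ 0.   0.1 -4.4]
```

View pics/w3.png

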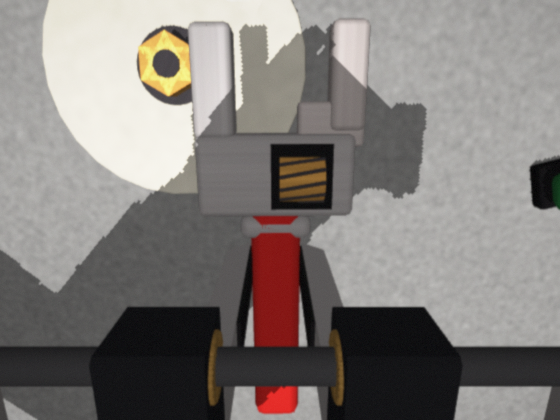

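The nut is at (166,64), with its right corner just hidden behind the fixed jaw. I shift 20 mm to clear it.

Emit:
step_arm(
  steps=[
    {"x": 0.0,"y": 0.017,"z": 0,"ax": -0.1,"ay": 0,"az": -0.5,"claw": 0.01},
    {"x": 0,"y": 0,"z": 0,"ax": 0,"ay": 0,"az": 0,"claw": 0.01},
  ],
)

```text
time_s: 4.63
ee_pos: [0.533, 0.0178, 0.1163]
eef_rot: [-3.138, 0.004, 0.728]
force: [0.3, 0.2, -3.9]
grip_width: 0.0236
```

```bash
python3 snap.py w4; python3 - <<'E'
from h import *
import pickle
o,im,D=pickle.load(open('pics/w4.pkl','rb'))
cv2.imwrite('pics/c5.png',cv2.resize(im[10:130,60:230,::-1],None,fx=4.5,fy=4.5,interpolation=cv2.INTER_CUBIC))
E
```

```text
4.6333 [0.533  0.0178 0.1163] [-179.8     0.23   41.68] [ 0.3  0.2 -3.9]
```

View pics/c5.png

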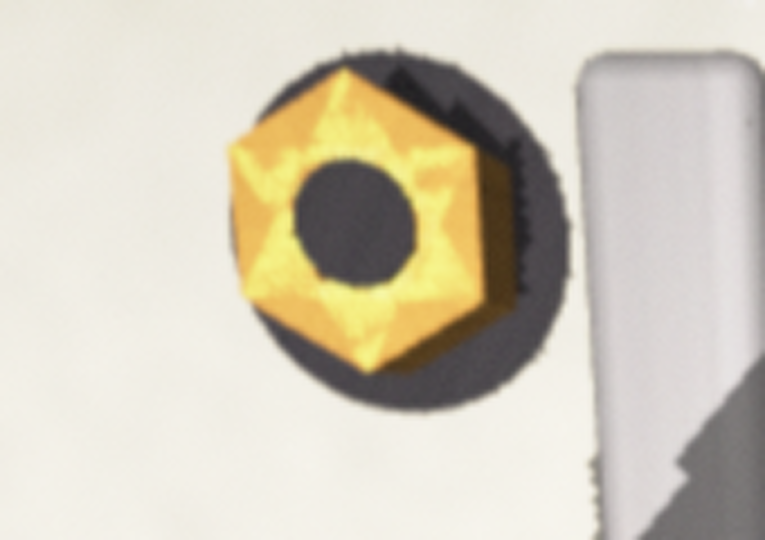

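```bash
python3 - <<'E'
from h import *
import pickle
o,im,D=pickle.load(open('pics/w4.pkl','rb')); c=cam('wrist',o)
uv=np.array([(345,67),(475,150),(487,302),(368,375),(245,297),(228,148)])/4.5+[60,10]
p=plane(c,uv,0.032)[:,:2]; ctr=p.mean(0); q=p-ctr
print('ctr',ctr,'r',np.linalg.norm(q,axis=1).round(4)); a=np.degrees(np.arctan2(q[:,1],q[:,0])); print(a.round(1),'corner mod60',(a%60).round(1))
h=plane(c,np.array([(356,222)])/4.5+[60,10],0.032); print('hole',h)
P=deproj(c,D); u,v=uv.mean(0).astype(int); print('nut depth z',P[v+6,u+14],'plate',P[100,80])
R=Ro.from_euler('xyz',o['eef_rot']).as_matrix(); print('nut tool',((np.r_[ctr,0.032]-o['ee_pos'])@R).round(4))
E
```

```text
ctr [0.55152391 0.15567599] r [0.0212 0.0207 0.021  0.0211 0.0205 0.0207]
[  41.   -18.9  -78.9 -140.1  160.9  101.4] corner mod60 [41.  41.1 41.1 39.9 40.9 41.4]
hole [[0.55164476 0.15615147 0.032     ]]
nut depth z [0.55472693 0.14757745 0.03067106] plate [0.49680965 0.17901636 0.01112556]
nut tool [ 0.1058 -0.0903  0.0842]
```

Nut centre (0.5515, 0.1557), corners at 41.0°, corner radius 20.9 mm (20.8 expected), so wrench yaw 41°. I move above it, then check the alignment before lowering.

```bash
python3 plan.py 0.483 0.0988 0.075 41 5
```

```text
t 4.68 pos [0.5321 0.0185 0.116 ] rot [-179.73    0.26   41.63] F [-0.   0.7 -4.8] w 0.0236
rotvec total [-0.27  0.27  0.63]
[  3.4 -18.5   8.3] mm [-0.05  0.05  0.13]
[  3.3 -18.5   8.3] mm [-0.05  0.05  0.13]
[  3.3 -18.5   8.2] mm [-0.05  0.05  0.13]
[  3.2 -18.5   8.2] mm [-0.05  0.05  0.13]
[  3.2 -18.5   8.2] mm [-0.05  0.05  0.13]
```

Emit:
step_arm(
  steps=[
    {"x": 0.0035,"y": -0.018,"z": 0.007,"ax": -0.1,"ay": 0.1,"az": 0.2,"claw": 0.01},
    {"x": 0.0035,"y": -0.019,"z": 0.007,"ax": -0.1,"ay": 0.1,"az": 0.2,"claw": 0.01},
    {"x": 0.0035,"y": -0.019,"z": 0.007,"ax": 0,"ay": 0,"az": 0.2,"claw": 0.01},
    {"x": 0.003,"y": -0.018,"z": 0.007,"ax": 0,"ay": 0,"az": 0.1,"claw": 0.01},
    {"x": 0.002,"y": -0.01,"z": 0.003,"ax": 0,"ay": 0,"az": 0,"claw": 0.01},
  ],
)

```text
time_s: 5.1
ee_pos: [0.4859, 0.0894, 0.083]
eef_rot: [-3.14, 0.003, 0.699]
force: [-0.6, 0.1, -4.2]
grip_width: 0.0233
```

```bash
python3 plan.py 0.483 0.0988 0.06 41 2
```

```text
t 5.1 pos [0.4859 0.0894 0.083 ] rot [-179.9     0.18   40.05] F [-0.6  0.1 -4.2] w 0.0233
rotvec total [-0.1   0.18 -0.95]
[ 2.  -4.5 11.5] mm [-0.05  0.09 -0.48]
[ 2.  -4.5 11.5] mm [-0.05  0.09 -0.48]
```

Emit:
step_arm(
  steps=[
    {"x": 0.002,"y": -0.0035,"z": 0.011,"ax": 0,"ay": 0.1,"az": -0.5,"claw": 0.01},
    {"x": 0.002,"y": -0.003,"z": 0.006,"ax": 0,"ay": 0.1,"az": -0.4,"claw": 0.01},
    {"x": 0,"y": 0,"z": 0,"ax": 0,"ay": 0,"az": 0,"claw": 0.01},
  ],
)

```text
time_s: 5.35
ee_pos: [0.483, 0.0977, 0.065]
eef_rot: [-3.139, 0.001, 0.714]
force: [-0.2, -0.1, -3.5]
grip_width: 0.0238
```

```bash
python3 snap.py w5;python3 plan.py 0.483 0.0988 0.06 41 1
```

```text
5.35 [0.483  0.0977 0.065 ] [-1.7985e+02  4.0000e-02  4.0900e+01] [-0.2 -0.1 -3.5]
t 5.4 pos [0.4832 0.0974 0.0654] rot [-1.7986e+02  3.0000e-02  4.0870e+01] F [ 0.5  0.  -4.7] w 0.0233
rotvec total [-0.14  0.03 -0.13]
[ 0.7 -1.2  5.4] mm [-0.14  0.03 -0.13]
```

View pics/w5.png

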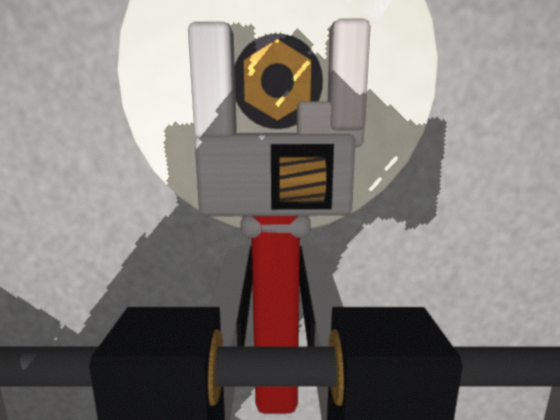

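The nut is visible between the jaws at (277,80), its edges parallel to the jaw faces. I compute its offset in the tool frame.

```bash
cat > nuttool.py <<'E'
import sys; from h import *
import pickle
n=sys.argv[1]; o,im,D=pickle.load(open(f'pics/{n}.pkl','rb')); c=cam('wrist',o); R=Ro.from_euler('xyz',o['eef_rot']).as_matrix()
hsv=cv2.cvtColor(im,cv2.COLOR_RGB2HSV)
m=((hsv[...,0]>10)&(hsv[...,0]<35)&(hsv[...,1]>110)&(hsv[...,2]>70)).astype(np.uint8); m[136:]=0
cn=max(cv2.findContours(m,0,2)[0],key=cv2.contourArea); h=cv2.convexHull(cn)[:,0]
P=plane(c,h,0.032); T=((P-o['ee_pos'])@R)[:,:2]
for a in np.arange(-6,7,1.5):
    w=[]
    for k in range(6):
        t=np.radians(a+90+60*k); w.append((T@[np.cos(t),np.sin(t)]).max()*1000)
    w=np.array(w); print(a,'widths',(w[:3]+w[3:]).round(1),'mid',((w[:3]-w[3:])/2).round(1))
print('y ext',T[:,1].min(),T[:,1].max(),'x ext',T[:,0].min(),T[:,0].max(), 'centre',cv2.minEnclosingCircle(T.astype(np.float32)))
cv2.imwrite(f'pics/{n}c.png',cv2.resize(im[0:230,180:390,::-1],None,fx=2.6,fy=2.6,interpolation=cv2.INTER_CUBIC))
E
python3 nuttool.py w5
```

```text
-6.0 widths [38.  37.6 38. ] mid [  9.8 -73.  -82.5]
-4.5 widths [37.5 37.1 37.6] mid [  7.4 -74.4 -81.6]
-3.0 widths [37.1 36.9 37.2] mid [  5.1 -75.7 -80.5]
-1.5 widths [36.6 36.8 36.9] mid [  2.7 -76.9 -79.4]
0.0 widths [36.4 36.7 36.5] mid [  0.3 -78.  -78.2]
1.5 widths [36.7 36.8 36.8] mid [ -2.1 -79.1 -77. ]
3.0 widths [37.1 37.  37.2] mid [ -4.4 -80.1 -75.8]
4.5 widths [37.6 37.4 37.7] mid [ -6.8 -81.2 -74.5]
6.0 widths [38.  37.8 38.1] mid [ -9.2 -82.1 -73.1]
y ext -0.017875579734961806 0.01851344082204432 x ext 0.06936446948190292 0.11076486881504793 centre ((0.09006688743829727, 0.00038036180194467306), 0.02080245316028595)
```

View pics/w5c.png

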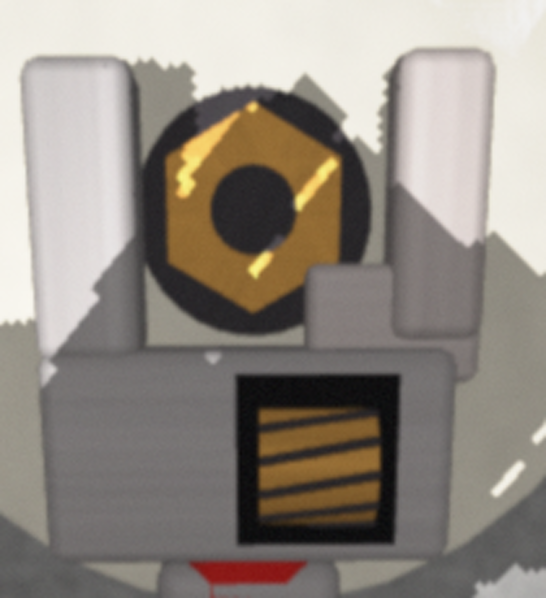

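```bash
python3 - <<'E'
from h import *
import pickle
o,im,D=pickle.load(open('pics/w2.pkl','rb')); c=cam('wrist',o); R=Ro.from_euler('xyz',o['eef_rot']).as_matrix()
T=((deproj(c,D)-o['ee_pos'])@R*1000).round(1)
for v in range(96,140,4): print(v,T[v,315].tolist(),T[v,215].tolist())
o,im,D=pickle.load(open('pics/w5.pkl','rb')); c=cam('wrist',o); R=Ro.from_euler('xyz',o['eef_rot']).as_matrix()
T=((deproj(c,D)-o['ee_pos'])@R*1000).round(1)
print([T[v,306].tolist() for v in (108,114,120,126,131)], [T[v,250].tolist() for v in (125,131,135,138)])
E
```

```text
96 [83.0, 26.7, 88.2] [81.3, -26.1, -14.6]
100 [80.4, 26.8, 88.4] [79.7, -26.5, -12.6]
104 [78.1, 16.7, -10.7] [78.1, -26.2, -14.4]
108 [76.4, 16.9, -9.7] [76.4, -26.5, -13.1]
112 [74.7, 16.8, -10.8] [74.7, -26.8, -12.0]
116 [73.0, 16.9, -10.4] [73.1, -26.7, -12.7]
120 [71.3, 16.8, -11.4] [71.4, -26.7, -13.2]
124 [69.6, 17.0, -10.6] [69.7, -26.7, -13.7]
128 [67.8, 17.1, -10.0] [68.0, -26.8, -13.6]
132 [66.0, 17.1, -9.9] [66.3, -26.9, -13.5]
136 [64.5, 16.9, -12.2] [64.5, -27.2, -12.2]
[[76.4, 12.9, -10.2], [73.8, 13.0, -8.9], [71.2, 13.0, -9.5], [68.6, 13.1, -9.9], [66.6, 13.0, -11.2]] [[65.5, -16.1, 54.1], [61.8, -16.2, 54.6], [64.9, -11.7, -12.4], [63.7, -11.7, -13.0]]
```

The nut is aligned with the jaws in yaw to within 1°, and its centre is at tool (90.0, 0.3) mm. I shift tool y by −2 mm so the clearance is about 2 mm to the fixed jaw and 3.5 mm to the sliding jaw. Then I lower gently while watching the force.

Emit:
step_arm(
  steps=[
    {"x": 0,"y": -0.0015,"z": 0.008,"ax": -0.1,"ay": 0,"az": -0.1,"claw": 0.01},
    {"x": 0,"y": 0,"z": 0.008,"ax": 0,"ay": 0,"az": 0,"claw": 0.01},
    {"x": 0,"y": 0,"z": 0.005,"ax": 0,"ay": 0,"az": 0,"claw": 0.01},
    {"x": 0,"y": 0,"z": 0,"ax": 0,"ay": 0,"az": 0,"claw": 0.01},
  ],
)

```text
time_s: 5.73
ee_pos: [0.4834, 0.0973, 0.0436]
eef_rot: [3.141, -0.001, 0.712]
force: [0.3, 0.1, -4.1]
grip_width: 0.0234
```

```bash
python3 snap.py w6; python3 nuttool.py w6|tail -1; python3 plan.py 0.483 0.0988 0.028 41 2
```

```text
5.7333 [0.4834 0.0973 0.0436] [ 1.7995e+02 -5.0000e-02  4.0820e+01] [ 0.3  0.1 -4.1]
y ext -0.018692098283209363 0.0176543410237362 x ext 0.0698114085018862 0.11056417350638824 centre ((0.0901947095990181, -0.0005228966474533081), 0.02077251859009266)
t 5.78 pos [0.4836 0.0973 0.044 ] rot [ 1.7994e+02 -6.0000e-02  4.0820e+01] F [ 0.2 -0.8 -3.4] w 0.0235
rotvec total [ 0.06 -0.06 -0.18]
[ 0.3 -0.8  8. ] mm [ 0.03 -0.03 -0.09]
[ 0.3 -0.8  8. ] mm [ 0.03 -0.03 -0.09]
```

View pics/w6c.png

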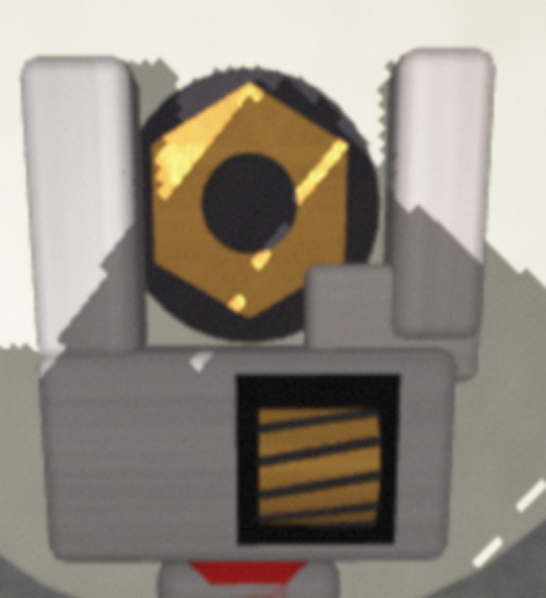

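Emit:
step_arm(
  steps=[
    {"x": 0,"y": -0.0035,"z": 0.003,"ax": 0,"ay": -0.1,"az": -0.2,"claw": 0.01},
    {"x": 0,"y": -0.001,"z": 0.004,"ax": 0,"ay": 0,"az": 0,"claw": 0.01},
    {"x": 0,"y": 0,"z": 0.003,"ax": 0,"ay": 0,"az": 0,"claw": 0.01},
  ],
)

```text
time_s: 6.03
ee_pos: [0.4811, 0.1008, 0.034]
eef_rot: [3.14, -0.0, 0.716]
force: [-0.6, 0.1, -4.1]
grip_width: 0.0235
```

```bash
python3 plan.py 0.482 0.0992 0.028 41 2
```

```text
t 6.03 pos [0.4811 0.1008 0.034 ] rot [ 1.7989e+02 -3.0000e-02  4.1000e+01] F [-0.6  0.1 -4.1] w 0.0235
rotvec total [ 0.11 -0.03  0.  ]
[-0.2  0.9  3. ] mm [ 0.05 -0.01  0.  ]
[-0.2  0.9  3. ] mm [ 0.05 -0.01  0.  ]
```

Emit:
step_arm(
  steps=[
    {"x": 0,"y": 0.0015,"z": 0.003,"ax": 0,"ay": 0,"az": 0,"claw": 0.01},
    {"x": 0,"y": 0,"z": 0.003,"ax": 0,"ay": 0,"az": 0,"claw": 0.01},
    {"x": 0,"y": 0,"z": 0,"ax": 0,"ay": 0,"az": 0,"claw": 0.01},
  ],
)

```text
time_s: 6.28
ee_pos: [0.4819, 0.0997, 0.0268]
eef_rot: [3.14, -0.0, 0.716]
force: [0.3, 0.0, -4.8]
grip_width: 0.0234
```

```bash
python3 snap.py w7; python3 nuttool.py w7|tail -1; python3 plan.py 0.482 0.0992 0.028 41 2
```

```text
6.2833 [0.4819 0.0997 0.0268] [ 1.7991e+02 -1.0000e-02  4.1020e+01] [ 0.3  0.  -4.8]
y ext -0.015661646619060367 0.020816755980697446 x ext 0.06925809379308513 0.11009039959067492 centre ((0.08988261222839355, 0.0024438591208308935), 0.020745854824781418)
t 6.33 pos [0.482  0.0997 0.0271] rot [ 1.799e+02 -1.000e-02  4.102e+01] F [ 0.   0.2 -4.1] w 0.0238
rotvec total [ 0.1  -0.01  0.02]
[-0.2  0.2 -0.4] mm [ 0.05 -0.01  0.01]
[-0.2  0.2 -0.4] mm [ 0.05 -0.01  0.01]
```

View pics/w7c.png

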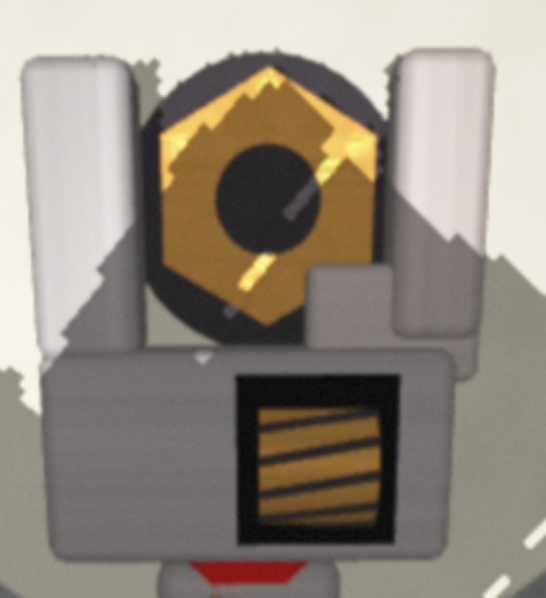

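There is no contact yet and the nut is at (89.9, +2.4), as intended. I lower on.

Emit:
step_arm(
  steps=[
    {"x": 0,"y": 0,"z": 0.0025,"ax": 0,"ay": 0,"az": 0,"claw": 0.01},
    {"x": 0,"y": 0,"z": 0.0025,"ax": 0,"ay": 0,"az": 0,"claw": 0.01},
  ],
)

```text
time_s: 6.5
ee_pos: [0.4824, 0.0997, 0.0223]
eef_rot: [3.139, -0.001, 0.716]
force: [0.8, 0.2, -4.3]
grip_width: 0.0235
```

Emit:
step_arm(
  steps=[
    {"x": 0,"y": 0,"z": 0.0025,"ax": 0,"ay": 0,"az": 0,"claw": 0.01},
    {"x": 0,"y": 0,"z": 0.0025,"ax": 0,"ay": 0,"az": 0,"claw": 0.01},
  ],
)

```text
time_s: 6.67
ee_pos: [0.4826, 0.0997, 0.017]
eef_rot: [3.139, -0.002, 0.716]
force: [-0.1, -0.1, -4.9]
grip_width: 0.0234
```

Emit:
step_arm(
  steps=[
    {"x": 0,"y": 0,"z": 0.0025,"ax": 0,"ay": 0,"az": 0,"claw": 0.01},
    {"x": 0,"y": 0,"z": 0.002,"ax": 0,"ay": 0,"az": 0,"claw": 0.01},
  ],
)

```text
time_s: 6.83
ee_pos: [0.4827, 0.0997, 0.013]
eef_rot: [3.139, -0.001, 0.716]
force: [-22.9, -4.6, 52.8]
grip_width: 0.0232
```

```bash
python3 snap.py w8; python3 nuttool.py w8|tail -1
```

```text
6.8333 [0.4827 0.0997 0.013 ] [ 1.7986e+02 -8.0000e-02  4.1020e+01] [-22.9  -4.6  52.8]
y ext -0.01606957715272448 0.020404618529738926 x ext 0.0683553523398877 0.10939555761084604 centre ((0.08900707215070724, 0.0021086956840008497), 0.020752141252160072)
```

View pics/w8c.png

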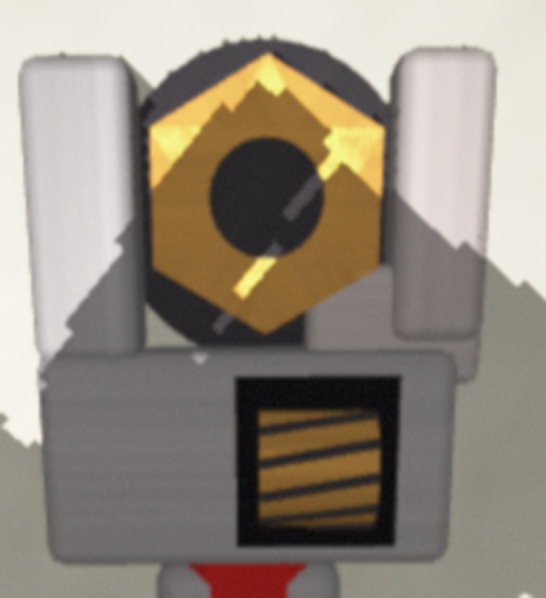

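The wrench is down on the plate and the nut lies between the jaws (the shank block overlaps the nut only visually). I release.

Emit:
step_arm(
  steps=[
    {"x": 0,"y": 0,"z": -0.001,"ax": 0,"ay": 0,"az": 0,"claw": 0.024},
    {"x": 0,"y": 0,"z": 0,"ax": 0,"ay": 0,"az": 0,"claw": 0.045},
    {"x": 0,"y": 0,"z": 0,"ax": 0,"ay": 0,"az": 0,"claw": 0.045},
    {"x": 0,"y": 0,"z": 0,"ax": 0,"ay": 0,"az": 0,"claw": 0.045},
  ],
)

```text
time_s: 7.22
ee_pos: [0.4839, 0.0999, 0.0153]
eef_rot: [3.137, -0.004, 0.716]
force: [-0.1, -0.6, 0.2]
grip_width: 0.0402
```

```bash
python3 snap.py w9; python3 nuttool.py w9|tail -1
```

```text
7.2167 [0.4839 0.0999 0.0153] [179.76  -0.24  41.02] [-0.1 -0.6  0.2]
y ext -0.01675595042723472 0.0198547783696502 x ext 0.0673567620437695 0.1087950780422954 centre ((0.08807545900344849, 0.0016585325356572866), 0.02081966958940029)
```

View pics/w9.png

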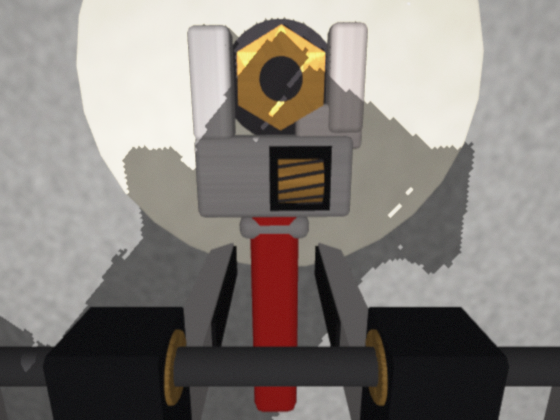

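```bash
python3 - <<'E'
from h import *
import pickle
o,im,D=pickle.load(open('pics/w9.pkl','rb')); c=cam('wrist',o)
hsv=cv2.cvtColor(im,cv2.COLOR_RGB2HSV)
m=((hsv[...,0]>10)&(hsv[...,0]<35)&(hsv[...,1]>90)&(hsv[...,2]>60)).astype(np.uint8); m[:140]=0;m[215:]=0
m=cv2.morphologyEx(m,cv2.MORPH_CLOSE,np.ones((7,7)))
cn=max(cv2.findContours(m,0,2)[0],key=cv2.contourArea);print(cv2.boundingRect(cn))
x,y,w,h=cv2.boundingRect(cn); P=deproj(c,D); print('depth worm z',np.percentile(P[y:y+h,x:x+w,2],[50,90]),'head',np.median(P[150:205,205:260,2]))
R=Ro.from_euler('xyz',o['eef_rot']).as_matrix()
for z in (0.033,0.035):
  q=plane(c,(x+w/2-.5,y+h/2-.5),z); print(q,(q-o['ee_pos'])@R)
E
python3 plan.py 0.4839 0.0999 0.05 41 2
```

```text
(278, 159, 47, 44)
depth worm z [0.03301463 0.03471124] head 0.02725638316839399
[[0.52521651 0.12171304 0.033     ]] [[ 0.04554914  0.0107539  -0.01749578]]
[[0.52542339 0.12208898 0.035     ]] [[ 0.04596016  0.01061428 -0.0194947 ]]
t 7.27 pos [0.4839 0.0999 0.0153] rot [179.76  -0.23  41.02] F [ 0.4 -0.5 -0.8] w 0.0436
rotvec total [ 0.24 -0.23  0.02]
[  0.1   0.1 -17.4] mm [ 0.12 -0.12  0.01]
[  0.    0.1 -17.4] mm [ 0.12 -0.12  0.01]
```

Emit:
step_arm(
  steps=[
    {"x": 0,"y": 0,"z": -0.018,"ax": 0.2,"ay": -0.2,"az": 0,"claw": 0.045},
    {"x": 0,"y": 0.004,"z": -0.02,"ax": 0,"ay": 0,"az": 0,"claw": 0.0},
    {"x": 0.012,"y": 0.004,"z": 0,"ax": 0,"ay": 0,"az": 0,"claw": 0.0},
    {"x": 0.013,"y": 0.003,"z": 0,"ax": 0,"ay": 0,"az": 0,"claw": 0.0},
    {"x": 0.005,"y": 0,"z": 0,"ax": 0,"ay": 0,"az": 0,"claw": 0.0},
  ],
  grip_force=20,
)

```text
time_s: 7.68
ee_pos: [0.5142, 0.1112, 0.0548]
eef_rot: [3.141, -0.0, 0.715]
force: [0.3, -0.9, -0.1]
grip_width: 0.022
```

```bash
python3 - <<'E'
from h import *
yaw=np.radians(41); t=np.array([np.cos(yaw),np.sin(yaw)]); w=np.array([0.5251,0.1217]); print('start',w-t*0.006,'end',w+t*.007)
E
python3 plan.py 0.5206 0.1178 0.045 41 2; python3 plan.py 0.5206 0.1178 0.036 41 2
```

```text
start [0.52057174 0.11776365] end [0.53038297 0.12629241]
t 7.68 pos [0.5142 0.1112 0.0548] rot [ 1.7998e+02 -2.0000e-02  4.0970e+01] F [ 0.3 -0.9 -0.1] w 0.022
rotvec total [ 0.02 -0.02 -0.03]
[ 4.6 -0.4  4.9] mm [ 0.01 -0.01 -0.01]
[ 4.6 -0.4  4.9] mm [ 0.01 -0.01 -0.01]
t 7.68 pos [0.5142 0.1112 0.0548] rot [ 1.7998e+02 -2.0000e-02  4.0970e+01] F [ 0.3 -0.9 -0.1] w 0.022
rotvec total [ 0.02 -0.02 -0.03]
[ 4.6 -0.4  9.4] mm [ 0.01 -0.01 -0.01]
[ 4.6 -0.4  9.4] mm [ 0.01 -0.01 -0.01]
```

Emit:
step_arm(
  steps=[
    {"x": 0.004,"y": 0,"z": 0.004,"ax": 0,"ay": 0,"az": 0,"claw": 0.0},
    {"x": 0.003,"y": 0,"z": 0.004,"ax": 0,"ay": 0,"az": 0,"claw": 0.0},
    {"x": 0,"y": 0,"z": 0.003,"ax": 0,"ay": 0,"az": 0,"claw": 0.0},
    {"x": 0,"y": 0,"z": 0.001,"ax": 0,"ay": 0,"az": 0,"claw": 0.0},
  ],
)

```text
time_s: 8.02
ee_pos: [0.5193, 0.1165, 0.0406]
eef_rot: [-3.141, 0.001, 0.716]
force: [0.7, -0.3, -0.5]
grip_width: 0.0006
```

```bash
python3 plan.py 0.5206 0.1178 0.036 41 2
```

```text
t 8.02 pos [0.5193 0.1165 0.0406] rot [-1.7998e+02  4.0000e-02  4.1020e+01] F [ 0.7 -0.3 -0.5] w 0.0006
rotvec total [-0.02  0.04  0.02]
[ 0.9 -0.1  2.3] mm [-0.01  0.02  0.01]
[ 0.9 -0.1  2.3] mm [-0.01  0.02  0.01]
```

Emit:
step_arm(
  steps=[
    {"x": 0,"y": 0,"z": 0.003,"ax": 0,"ay": 0,"az": 0,"claw": 0.0},
    {"x": 0,"y": 0,"z": 0.002,"ax": 0,"ay": 0,"az": 0,"claw": 0.0},
  ],
)

```text
time_s: 8.18
ee_pos: [0.5186, 0.1163, 0.0347]
eef_rot: [-3.141, 0.002, 0.716]
force: [-3.3, -0.4, 17.3]
grip_width: 0.0008
```

Emit:
step_arm(
  steps=[
    {"x": 0,"y": 0,"z": 0.001,"ax": 0,"ay": 0,"az": 0,"claw": 0.0},
  ],
)

```text
time_s: 8.27
ee_pos: [0.5187, 0.1163, 0.0344]
eef_rot: [-3.141, 0.001, 0.716]
force: [-7.2, -0.2, 24.1]
grip_width: 0.0004
```

Emit:
step_arm(
  steps=[
    {"x": 0.004,"y": 0,"z": 0.0004,"ax": 0,"ay": 0,"az": 0,"claw": 0.0},
    {"x": 0.004,"y": 0,"z": 0.0004,"ax": 0,"ay": 0,"az": 0,"claw": 0.0},
  ],
)

```text
time_s: 8.43
ee_pos: [0.5242, 0.1211, 0.035]
eef_rot: [-3.141, 0.002, 0.715]
force: [-5.2, -1.8, 7.1]
grip_width: 0.0007
```

Emit:
step_arm(
  steps=[
    {"x": 0.004,"y": 0,"z": 0.0005,"ax": 0,"ay": 0,"az": 0,"claw": 0.0},
  ],
)

```text
time_s: 8.52
ee_pos: [0.5269, 0.1236, 0.0349]
eef_rot: [-3.14, 0.002, 0.715]
force: [-4.9, -2.0, 9.2]
grip_width: 0.0004
```

Emit:
step_arm(
  steps=[
    {"x": 0.0045,"y": 0,"z": 0.0006,"ax": 0,"ay": 0,"az": 0,"claw": 0.0},
    {"x": 0.002,"y": 0,"z": 0.0003,"ax": 0,"ay": 0,"az": 0,"claw": 0.0},
    {"x": 0,"y": 0,"z": -0.008,"ax": 0,"ay": 0,"az": 0,"claw": 0.0},
    {"x": -0.008,"y": 0,"z": -0.003,"ax": 0,"ay": 0,"az": 0,"claw": 0.0},
    {"x": -0.008,"y": 0,"z": 0,"ax": 0,"ay": 0,"az": 0,"claw": 0.0},
  ],
)

```text
time_s: 8.93
ee_pos: [0.519, 0.1169, 0.0464]
eef_rot: [-3.14, 0.003, 0.716]
force: [-0.1, -0.1, 0.1]
grip_width: 0.0005
```

```bash
python3 snap.py w10; python3 nuttool.py w10|tail -1;python3 plan.py 0.5196 0.1169 0.036 41 2
```

```text
8.9333 [0.519  0.1169 0.0464] [-179.93    0.19   41.02] [-0.1 -0.1  0.1]
y ext -0.023755235489393713 0.007426967412341595 x ext 0.06271748059101877 0.07117790863039922 centre ((0.06272076070308685, -0.008164133876562119), 0.015691101551055908)
t 8.98 pos [0.518  0.1161 0.0462] rot [-179.92    0.23   41.  ] F [ 0.6 -0.6 -0.6] w 0.0006
rotvec total [-0.08  0.23 -0.  ]
[0.9 0.2 5.1] mm [-0.04  0.11 -0.  ]
[0.9 0.2 5.1] mm [-0.04  0.11 -0.  ]
```

View pics/w10.png

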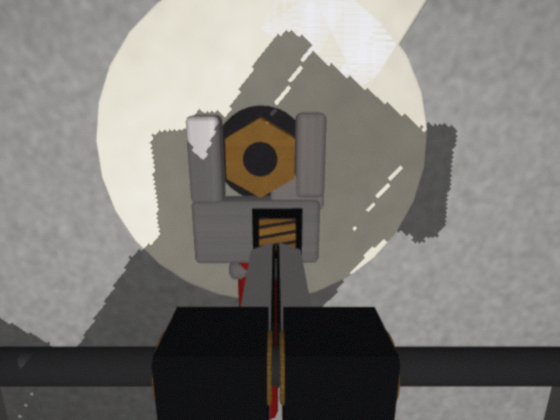

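The stroke works. The jaws are visibly narrower around the nut (inner edges at u≈222 and 296, nut at 225–295). I repeat it.

Emit:
step_arm(
  steps=[
    {"x": 0.001,"y": 0,"z": 0.006,"ax": 0,"ay": 0.2,"az": 0,"claw": 0.0},
    {"x": 0,"y": 0,"z": 0.004,"ax": 0,"ay": 0,"az": 0,"claw": 0.0},
    {"x": 0,"y": 0,"z": 0.0015,"ax": 0,"ay": 0,"az": 0,"claw": 0.0},
  ],
)

```text
time_s: 9.23
ee_pos: [0.5183, 0.1159, 0.0345]
eef_rot: [-3.141, -0.001, 0.714]
force: [-4.0, -0.3, 19.7]
grip_width: 0.0003
```

Emit:
step_arm(
  steps=[
    {"x": 0.004,"y": 0,"z": 0.0005,"ax": 0,"ay": 0,"az": 0,"claw": 0.0},
    {"x": 0.004,"y": 0,"z": 0.0005,"ax": 0,"ay": 0,"az": 0,"claw": 0.0},
  ],
)

```text
time_s: 9.4
ee_pos: [0.5243, 0.121, 0.0348]
eef_rot: [-3.141, -0.001, 0.714]
force: [-8.1, -0.8, 16.3]
grip_width: 0.0002
```

Emit:
step_arm(
  steps=[
    {"x": 0.004,"y": 0,"z": 0.0005,"ax": 0,"ay": 0,"az": 0,"claw": 0.0},
    {"x": 0.004,"y": 0,"z": 0.0005,"ax": 0,"ay": 0,"az": 0,"claw": 0.0},
  ],
)

```text
time_s: 9.57
ee_pos: [0.5307, 0.1262, 0.0348]
eef_rot: [-3.141, -0.0, 0.714]
force: [-5.1, -4.2, 10.9]
grip_width: 0.0004
```

Emit:
step_arm(
  steps=[
    {"x": 0,"y": 0,"z": -0.007,"ax": 0,"ay": 0,"az": 0,"claw": 0.0},
    {"x": -0.01,"y": 0,"z": -0.003,"ax": 0,"ay": 0,"az": 0,"claw": 0.0},
    {"x": -0.009,"y": 0,"z": 0,"ax": 0,"ay": 0,"az": 0,"claw": 0.0},
    {"x": 0,"y": 0,"z": 0.005,"ax": 0,"ay": 0,"az": 0,"claw": 0.0},
  ],
)

```text
time_s: 9.9
ee_pos: [0.5152, 0.113, 0.0399]
eef_rot: [-3.141, -0.0, 0.715]
force: [0.1, -0.3, -0.1]
grip_width: 0.0005
```

```bash
python3 snap.py w11; python3 - <<'E'
from h import *
import pickle
for n in ('w10','w11'):
    o,im,D=pickle.load(open(f'pics/{n}.pkl','rb')); cv2.imwrite(f'pics/{n}c.png',cv2.resize(im[90:280,170:340,::-1],None,fx=3,fy=3,interpolation=cv2.INTER_CUBIC))
E
python3 plan.py 0.5183 0.1159 0.036 41 2
```

```text
9.9 [0.5152 0.113  0.0399] [-1.7997e+02 -3.0000e-02  4.0950e+01] [ 0.1 -0.3 -0.1]
t 9.95 pos [0.515  0.1132 0.0385] rot [-1.7992e+02  4.0000e-02  4.0940e+01] F [-1.4 -0.6 -1.1] w 0.0001
rotvec total [-0.08  0.04 -0.06]
[2.1 0.1 1.3] mm [-0.04  0.02 -0.03]
[2.1 0.1 1.3] mm [-0.04  0.02 -0.03]
```

View pics/w11c.png

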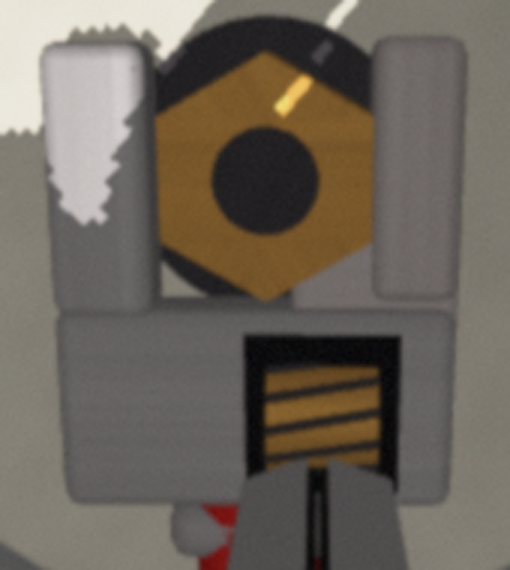

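Emit:
step_arm(
  steps=[
    {"x": 0.0035,"y": 0,"z": 0.003,"ax": 0,"ay": 0,"az": 0,"claw": 0.0},
    {"x": 0.001,"y": 0,"z": 0.002,"ax": 0,"ay": 0,"az": 0,"claw": 0.0},
  ],
)

```text
time_s: 10.12
ee_pos: [0.5183, 0.1156, 0.0339]
eef_rot: [-3.14, 0.001, 0.714]
force: [-15.1, -3.4, 38.3]
grip_width: 0.0003
```

Emit:
step_arm(
  steps=[
    {"x": 0.004,"y": 0,"z": 0.0006,"ax": 0,"ay": 0,"az": 0,"claw": 0.0},
    {"x": 0.004,"y": 0,"z": 0.0006,"ax": 0,"ay": 0,"az": 0,"claw": 0.0},
  ],
)

```text
time_s: 10.28
ee_pos: [0.525, 0.1207, 0.0348]
eef_rot: [-3.141, 0.001, 0.713]
force: [-5.0, -3.8, 13.1]
grip_width: 0.0005
```

Emit:
step_arm(
  steps=[
    {"x": 0.004,"y": 0,"z": 0.0005,"ax": 0,"ay": 0,"az": 0,"claw": 0.0},
    {"x": 0.004,"y": 0,"z": 0.0005,"ax": 0,"ay": 0,"az": 0,"claw": 0.0},
  ],
)

```text
time_s: 10.45
ee_pos: [0.5319, 0.1258, 0.0348]
eef_rot: [3.141, 0.001, 0.714]
force: [-4.3, -3.6, 9.5]
grip_width: 0.0003
```

Emit:
step_arm(
  steps=[
    {"x": 0,"y": 0,"z": -0.006,"ax": 0,"ay": 0,"az": 0,"claw": 0.0},
    {"x": -0.009,"y": 0,"z": -0.002,"ax": 0,"ay": 0,"az": 0,"claw": 0.0},
    {"x": -0.007,"y": 0,"z": 0.003,"ax": 0,"ay": 0,"az": 0,"claw": 0.0},
    {"x": 0,"y": 0,"z": 0.003,"ax": 0,"ay": 0,"az": 0,"claw": 0.0},
  ],
)

```text
time_s: 10.78
ee_pos: [0.5192, 0.1151, 0.0362]
eef_rot: [3.141, 0.001, 0.714]
force: [-0.1, 0.3, 0.0]
grip_width: 0.0006
```

```bash
python3 snap.py w12; python3 - <<'E'
from h import *
import pickle
for n in ('w12',):
    o,im,D=pickle.load(open(f'pics/{n}.pkl','rb')); cv2.imwrite(f'pics/{n}c.png',cv2.resize(im[90:280,170:340,::-1],None,fx=3,fy=3,interpolation=cv2.INTER_CUBIC))
E
python3 plan.py 0.5183 0.1159 0.036 41 2
```

```text
10.7833 [0.5192 0.1151 0.0362] [1.7997e+02 8.0000e-02 4.0920e+01] [-0.1  0.3  0. ]
t 10.83 pos [0.5192 0.1153 0.0356] rot [1.7999e+02 1.1000e-01 4.0920e+01] F [-0.6  0.6 -0.2] w 0.0006
rotvec total [ 0.    0.11 -0.08]
[-0.1 -0.5 -0.2] mm [ 0.    0.06 -0.04]
[-0.1 -0.5 -0.2] mm [ 0.    0.06 -0.04]
```

View pics/w12c.png

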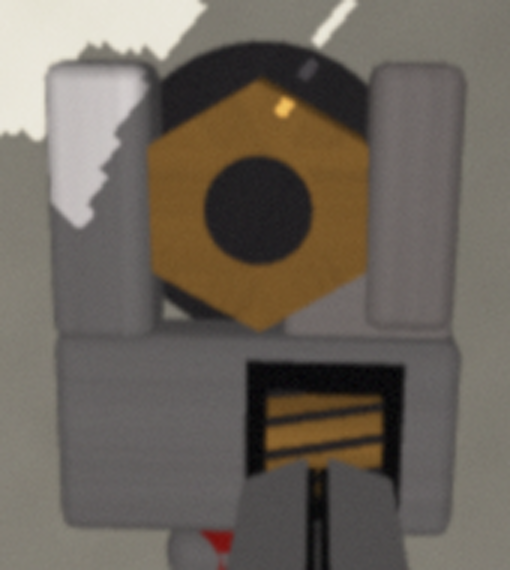

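View pics/w10c.png

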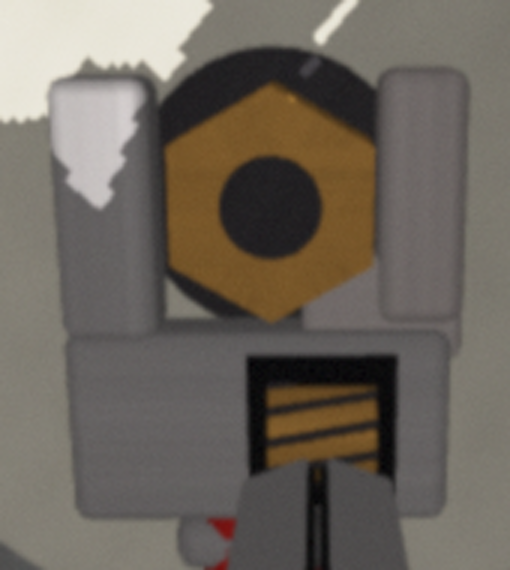

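Emit:
step_arm(
  steps=[
    {"x": -0.001,"y": -0.001,"z": 0.0015,"ax": 0,"ay": 0,"az": 0,"claw": 0.0},
  ],
)

```text
time_s: 10.92
ee_pos: [0.5184, 0.1152, 0.0344]
eef_rot: [3.14, 0.0, 0.714]
force: [3.7, -2.4, 20.4]
grip_width: 0.0008
```

Emit:
step_arm(
  steps=[
    {"x": 0.0035,"y": 0,"z": 0.0006,"ax": 0,"ay": 0,"az": 0,"claw": 0.0},
    {"x": 0.004,"y": 0,"z": 0.0006,"ax": 0,"ay": 0,"az": 0,"claw": 0.0},
  ],
)

```text
time_s: 11.08
ee_pos: [0.5239, 0.1192, 0.0347]
eef_rot: [3.139, 0.001, 0.713]
force: [-9.5, -6.1, 16.7]
grip_width: 0.0004
```

Emit:
step_arm(
  steps=[
    {"x": 0.004,"y": 0,"z": 0.0006,"ax": 0,"ay": 0,"az": 0,"claw": 0.0},
    {"x": 0.004,"y": 0,"z": 0.0006,"ax": 0,"ay": 0,"az": 0,"claw": 0.0},
  ],
)

```text
time_s: 11.25
ee_pos: [0.5288, 0.123, 0.0346]
eef_rot: [3.14, 0.006, 0.713]
force: [-12.1, -8.8, 18.8]
grip_width: 0.0004
```

The drag has jumped from 6 N to 15 N, so the jaws are probably tight. I lift and look.

Emit:
step_arm(
  steps=[
    {"x": 0,"y": 0,"z": -0.006,"ax": 0,"ay": -0.3,"az": 0,"claw": 0.0},
    {"x": -0.009,"y": 0,"z": -0.006,"ax": 0,"ay": 0,"az": 0,"claw": 0.0},
    {"x": -0.012,"y": 0,"z": -0.006,"ax": 0,"ay": 0,"az": 0,"claw": 0.0},
    {"x": -0.01,"y": 0,"z": 0,"ax": 0,"ay": 0,"az": 0,"claw": 0.0},
    {"x": 0,"y": 0,"z": 0,"ax": 0,"ay": 0,"az": 0,"claw": 0.0},
  ],
)

```text
time_s: 11.67
ee_pos: [0.503, 0.1015, 0.0534]
eef_rot: [3.14, 0.012, 0.714]
force: [-0.4, 0.1, -0.5]
grip_width: 0.0002
```

```bash
python3 snap.py w13; python3 - <<'E'
from h import *
import pickle
for n in ('w13',):
    o,im,D=pickle.load(open(f'pics/{n}.pkl','rb')); cv2.imwrite(f'pics/{n}c.png',cv2.resize(im[40:240,170:340,::-1],None,fx=3,fy=3,interpolation=cv2.INTER_CUBIC))
E
python3 plan.py 0.5183 0.1159 0.036 41 2
```

```text
11.6667 [0.503  0.1015 0.0534] [179.93   0.69  40.9 ] [-0.4  0.1 -0.5]
t 11.72 pos [0.5037 0.1019 0.0536] rot [179.91   0.65  40.89] F [ 1.  -0.4  0.3] w 0.0004
rotvec total [ 0.09  0.65 -0.11]
[10.2 -0.5  8.7] mm [ 0.04  0.33 -0.06]
[10.1 -0.5  8.7] mm [ 0.04  0.33 -0.06]
```

View pics/w13c.png

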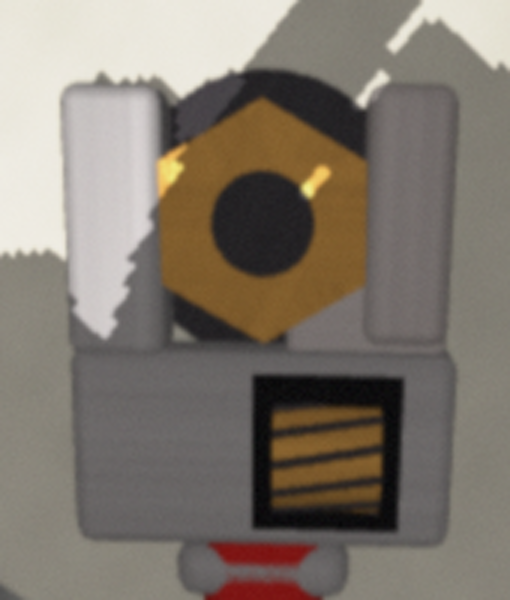

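```bash
cat > nutyaw.py <<'E'
import sys; from h import *
import pickle
n=sys.argv[1]; v1=int(sys.argv[2]); o,im,D=pickle.load(open(f'pics/{n}.pkl','rb')); c=cam('wrist',o)
hsv=cv2.cvtColor(im,cv2.COLOR_RGB2HSV)
m=((hsv[...,0]>10)&(hsv[...,0]<35)&(hsv[...,1]>110)&(hsv[...,2]>60)).astype(np.uint8); m[v1:]=0
cn=max(cv2.findContours(m,0,2)[0],key=cv2.contourArea); h=cv2.convexHull(cn)[:,0]
T=plane(c,h,0.032)[:,:2]; ctr,r=cv2.minEnclosingCircle(T.astype(np.float32)); T=T-ctr
best=min((sum((T@[np.cos(np.radians(a+60*k)),np.sin(np.radians(a+60*k))]).max() for k in range(6)),a) for a in np.arange(0,60,.25))
print('nut ctr',np.round(ctr,4),'r',round(r,4),'flat normal angle mod 60',best[1],'-> corner mod 60',(best[1]+30)%60,'mean apothem',best[0]/6)
# wrench yaw from head side lines / handle not here
E
python3 nutyaw.py w4 136; python3 nutyaw.py w7 136; python3 nutyaw.py w9 136; python3 nutyaw.py w13 160
```

```text
nut ctr [0.5524 0.154 ] r 0.0224 flat normal angle mod 60 11.0 -> corner mod 60 41.0 mean apothem 0.019586184468087974
nut ctr [0.5513 0.1568] r 0.0207 flat normal angle mod 60 10.5 -> corner mod 60 40.5 mean apothem 0.018221615249417854
nut ctr [0.5513 0.1565] r 0.0208 flat normal angle mod 60 10.75 -> corner mod 60 40.75 mean apothem 0.018232162229767448
nut ctr [0.5514 0.1568] r 0.0205 flat normal angle mod 60 11.25 -> corner mod 60 41.25 mean apothem 0.018085601856972836
```

Emit:
step_arm(
  steps=[
    {"x": 0.008,"y": 0,"z": 0.006,"ax": 0,"ay": 0.3,"az": 0,"claw": 0.0},
    {"x": 0.008,"y": 0,"z": 0.006,"ax": 0,"ay": 0.3,"az": 0,"claw": 0.0},
    {"x": 0.003,"y": 0,"z": 0.003,"ax": 0,"ay": 0,"az": 0,"claw": 0.0},
    {"x": 0,"y": 0,"z": 0.001,"ax": 0,"ay": 0,"az": 0,"claw": 0.0},
  ],
)

```text
time_s: 12.05
ee_pos: [0.5203, 0.1161, 0.0359]
eef_rot: [3.14, -0.002, 0.713]
force: [-0.0, 0.1, 0.1]
grip_width: 0.0008
```

The nut has not turned (40.5–41.25° throughout). One gentle test stroke should confirm that the worm has stalled.

Emit:
step_arm(
  steps=[
    {"x": 0,"y": 0,"z": 0.0015,"ax": 0,"ay": 0,"az": 0,"claw": 0.0},
  ],
)

```text
time_s: 12.13
ee_pos: [0.5207, 0.1164, 0.0343]
eef_rot: [3.14, -0.001, 0.714]
force: [-10.8, -4.5, 33.6]
grip_width: 0.0003
```

Emit:
step_arm(
  steps=[
    {"x": 0.002,"y": 0,"z": 0.0005,"ax": 0,"ay": 0,"az": 0,"claw": 0.0},
    {"x": 0.003,"y": 0,"z": 0.0005,"ax": 0,"ay": 0,"az": 0,"claw": 0.0},
  ],
)

```text
time_s: 12.3
ee_pos: [0.5242, 0.1193, 0.0347]
eef_rot: [3.14, 0.001, 0.715]
force: [-10.7, -8.4, 17.0]
grip_width: 0.0004
```

Emit:
step_arm(
  steps=[
    {"x": 0.003,"y": 0,"z": 0.0005,"ax": 0,"ay": 0,"az": 0,"claw": 0.0},
    {"x": 0.003,"y": 0,"z": 0.0005,"ax": 0,"ay": 0,"az": 0,"claw": 0.0},
  ],
)

```text
time_s: 12.47
ee_pos: [0.5281, 0.1223, 0.0348]
eef_rot: [3.14, 0.005, 0.716]
force: [-7.1, -5.6, 14.2]
grip_width: 0.0006
```

Emit:
step_arm(
  steps=[
    {"x": 0,"y": 0,"z": -0.008,"ax": 0,"ay": -0.3,"az": 0,"claw": 0.0},
    {"x": -0.012,"y": -0.003,"z": -0.008,"ax": 0,"ay": 0,"az": 0,"claw": 0.0},
    {"x": -0.014,"y": -0.004,"z": -0.003,"ax": 0,"ay": 0,"az": 0,"claw": 0.05},
    {"x": -0.014,"y": -0.004,"z": 0,"ax": 0,"ay": 0,"az": 0,"claw": 0.05},
    {"x": -0.003,"y": 0,"z": 0,"ax": 0,"ay": 0,"az": 0,"claw": 0.05},
  ],
)

```text
time_s: 12.88
ee_pos: [0.488, 0.1029, 0.055]
eef_rot: [3.14, 0.012, 0.717]
force: [0.4, 0.5, 0.5]
grip_width: 0.0172
```

```bash
python3 snap.py w14; python3 - <<'E'
from h import *
import pickle
for n in ('w14',):
    o,im,D=pickle.load(open(f'pics/{n}.pkl','rb')); cv2.imwrite(f'pics/{n}c.png',cv2.resize(im[0:260,170:370,::-1],None,fx=2.3,fy=2.3,interpolation=cv2.INTER_CUBIC))
E
python3 nutyaw.py w14 120; python3 plan.py 0.4827 0.0997 0.016 41 2
```

```text
12.8833 [0.488  0.1029 0.055 ] [179.9    0.69  41.09] [0.4 0.5 0.5]
nut ctr [0.5515 0.1567] r 0.0206 flat normal angle mod 60 10.25 -> corner mod 60 40.25 mean apothem 0.018048871939281095
t 12.93 pos [0.4887 0.1029 0.0552] rot [179.88   0.65  41.08] F [-0.2  0.1 -0.6] w 0.0212
rotvec total [0.12 0.65 0.08]
[-3.1 -0.8 19.6] mm [0.06 0.33 0.04]
[-3.2 -0.8 19.6] mm [0.06 0.33 0.04]
```

View pics/w14.png

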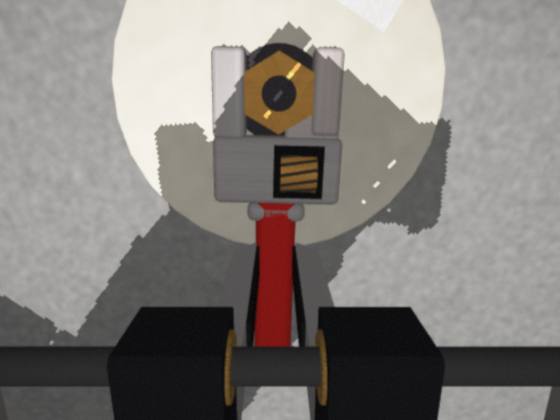

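View pics/w14c.png

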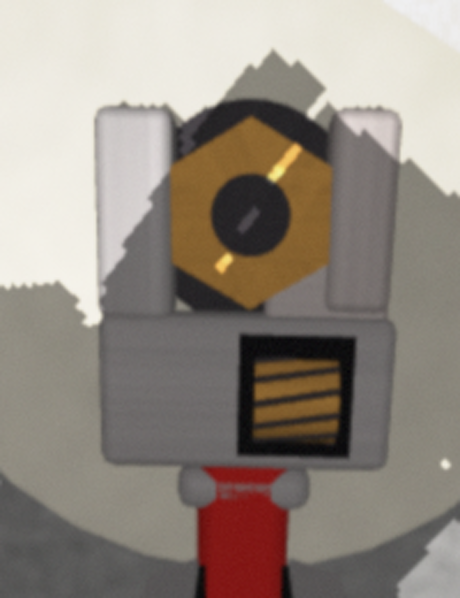

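The jaws fit snugly: crop edges at 170 and 330 coincide with the nut's flats. Next I grasp the handle lightly for the swing.

Emit:
step_arm(
  steps=[
    {"x": -0.003,"y": 0,"z": 0,"ax": 0,"ay": 0.3,"az": 0,"claw": 0.05},
    {"x": -0.002,"y": 0,"z": 0,"ax": 0,"ay": 0.3,"az": 0,"claw": 0.05},
    {"x": 0,"y": 0,"z": 0.008,"ax": 0,"ay": 0,"az": 0,"claw": 0.05},
    {"x": 0,"y": 0,"z": 0.012,"ax": 0,"ay": 0,"az": 0,"claw": 0.05},
    {"x": 0,"y": 0,"z": 0.007,"ax": 0,"ay": 0,"az": 0,"claw": 0.05},
  ],
)

```text
time_s: 13.35
ee_pos: [0.4876, 0.1001, 0.0279]
eef_rot: [3.137, -0.004, 0.717]
force: [-0.1, 0.2, -0.1]
grip_width: 0.0495
```

```bash
python3 plan.py 0.4835 0.0995 0.016 40.7 2
```

```text
t 13.35 pos [0.4876 0.1001 0.0279] rot [179.76  -0.21  41.08] F [-0.1  0.2 -0.1] w 0.0495
rotvec total [ 0.24 -0.21  0.38]
[-1.7 -1.1  5.9] mm [ 0.12 -0.1   0.19]
[-1.7 -1.1  6. ] mm [ 0.12 -0.1   0.19]
```

Emit:
step_arm(
  steps=[
    {"x": -0.003,"y": -0.0005,"z": 0.006,"ax": 0.2,"ay": -0.2,"az": 0.2,"claw": 0.04},
    {"x": -0.001,"y": 0,"z": 0.005,"ax": 0,"ay": 0,"az": 0,"claw": 0.035},
    {"x": 0,"y": 0,"z": 0.001,"ax": 0,"ay": 0,"az": 0,"claw": 0.03},
    {"x": 0,"y": 0,"z": 0,"ax": 0,"ay": 0,"az": 0,"claw": 0.015},
    {"x": 0,"y": 0,"z": 0,"ax": 0,"ay": 0,"az": 0,"claw": 0.015},
  ],
  grip_force=10,
)

```text
time_s: 13.77
ee_pos: [0.4834, 0.0977, 0.0123]
eef_rot: [-3.14, 0.003, 0.713]
force: [-2.3, 0.3, 0.6]
grip_width: 0.0238
```

Emit:
step_arm(
  steps=[
    {"x": 0,"y": 0,"z": 0,"ax": 0,"ay": 0,"az": 0,"claw": 0.015},
    {"x": 0,"y": 0,"z": 0,"ax": 0,"ay": 0,"az": 0,"claw": 0.015},
  ],
)

```text
time_s: 13.93
ee_pos: [0.4833, 0.0977, 0.0124]
eef_rot: [-3.139, 0.003, 0.713]
force: [0.8, 0.5, -3.5]
grip_width: 0.0239
```

```bash
cat > arc.py <<'E'
import sys; from h import *
# arc.py targetyaw n r : rows along arc about nut axis
N=np.array([0.5514,0.1566]); ty=float(sys.argv[1]); n=int(sys.argv[2]); r=float(sys.argv[3])
o=ctrl.get_obs(); R=Ro.from_euler('xyz',o['eef_rot']); p=o['ee_pos'].copy(); yaw=np.degrees(o['eef_rot'][2])
d=N-p[:2]; print('t',round(o['time_s'],2),'pos',p.round(4),'rot',np.degrees(o['eef_rot']).round(2),'F',o['force'].round(1),'M',o['moment'].round(2),'w',round(o['grip_width'],4),'r',round(np.hypot(*d),4),'angle to nut',round(np.degrees(np.arctan2(d[1],d[0])),2))
for k in range(1,n+1):
    y=yaw+(ty-yaw)*k/n; q=np.r_[N-r*np.array([np.cos(np.radians(y)),np.sin(np.radians(y))]),p[2]]
    print('x,y mm',(R.inv().apply(q-p)*1000).round(2)[:2],'az',round(-(ty-yaw)/n,2)); p=q; R=Ro.from_euler('xyz',[180,0,y],degrees=True)
E
python3 arc.py 22 5 0.089
```

```text
t 13.93 pos [0.4833 0.0977 0.0124] rot [-179.88    0.2    40.86] F [ 0.8  0.5 -3.5] M [-0.06 -0.09 -0.03] w 0.0239 r 0.09 angle to nut 40.83
x,y mm [ 1.2  -5.82] az 3.77
x,y mm [ 0.19 -5.85] az 3.77
x,y mm [ 0.19 -5.85] az 3.77
x,y mm [ 0.19 -5.85] az 3.77
x,y mm [ 0.19 -5.85] az 3.77
```

The fingertips are level with the plate, so I raise them 3 mm before the swing.

Emit:
step_arm(
  steps=[
    {"x": 0,"y": 0,"z": 0,"ax": 0,"ay": 0,"az": 0,"claw": 0.03},
    {"x": 0,"y": 0,"z": -0.003,"ax": 0,"ay": 0,"az": 0,"claw": 0.03},
    {"x": 0,"y": 0,"z": 0,"ax": 0,"ay": 0,"az": 0,"claw": 0.015},
    {"x": 0,"y": 0,"z": 0,"ax": 0,"ay": 0,"az": 0,"claw": 0.015},
  ],
)

```text
time_s: 14.27
ee_pos: [0.4837, 0.0979, 0.0165]
eef_rot: [-3.14, 0.002, 0.713]
force: [-1.3, 0.1, -3.2]
grip_width: 0.0242
```

```bash
python3 arc.py 25 5 0.090
```

```text
t 14.27 pos [0.4837 0.0979 0.0165] rot [-1.7992e+02  1.3000e-01  4.0870e+01] F [-1.3  0.1 -3.2] M [ 0.08  0.2  -0.04] w 0.0242 r 0.0896 angle to nut 40.96
x,y mm [-0.27 -5.12] az 3.17
x,y mm [ 0.14 -4.98] az 3.17
x,y mm [ 0.14 -4.98] az 3.17
x,y mm [ 0.14 -4.98] az 3.17
x,y mm [ 0.14 -4.98] az 3.17
```

Emit:
step_arm(
  steps=[
    {"x": 0,"y": -0.004,"z": 0.0005,"ax": 0,"ay": 0,"az": 2.5,"claw": 0.015},
    {"x": 0.0001,"y": -0.005,"z": 0.0005,"ax": 0,"ay": 0,"az": 3.2,"claw": 0.015},
  ],
)

```text
time_s: 14.43
ee_pos: [0.4792, 0.1038, 0.0162]
eef_rot: [3.14, 0.001, 0.613]
force: [0.7, -6.7, 5.3]
grip_width: 0.0239
```

```bash
python3 arc.py 20 5 0.0895
```

```text
t 14.43 pos [0.4792 0.1038 0.0162] rot [1.7992e+02 7.0000e-02 3.5110e+01] F [ 0.7 -6.7  5.3] M [-1.25 -0.22  0.17] w 0.0239 r 0.0894 angle to nut 36.18
x,y mm [ 0.04 -6.39] az 3.02
x,y mm [ 0.12 -4.72] az 3.02
x,y mm [ 0.12 -4.72] az 3.02
x,y mm [ 0.12 -4.72] az 3.02
x,y mm [ 0.12 -4.72] az 3.02
```

Emit:
step_arm(
  steps=[
    {"x": 0.0001,"y": -0.006,"z": 0.0003,"ax": 0,"ay": 0,"az": 3,"claw": 0.015},
    {"x": 0.0001,"y": -0.0055,"z": 0.0003,"ax": 0,"ay": 0,"az": 3,"claw": 0.015},
    {"x": 0.0001,"y": -0.0055,"z": 0.0003,"ax": 0,"ay": 0,"az": 3.2,"claw": 0.015},
    {"x": 0.0001,"y": -0.0055,"z": 0.0003,"ax": 0,"ay": 0,"az": 3.2,"claw": 0.015},
  ],
)

```text
time_s: 14.77
ee_pos: [0.4692, 0.1217, 0.0162]
eef_rot: [3.135, -0.001, 0.386]
force: [0.3, -5.5, 2.7]
grip_width: 0.024
```

```bash
python3 arc.py 8 5 0.0895
```

```text
t 14.77 pos [0.4692 0.1217 0.0162] rot [ 1.7964e+02 -6.0000e-02  2.2110e+01] F [ 0.3 -5.5  2.7] M [-0.97 -0.02  0.08] w 0.024 r 0.0893 angle to nut 23.03
x,y mm [-0.07 -5.84] az 2.82
x,y mm [ 0.11 -4.41] az 2.82
x,y mm [ 0.11 -4.41] az 2.82
x,y mm [ 0.11 -4.41] az 2.82
x,y mm [ 0.11 -4.41] az 2.82
```

Emit:
step_arm(
  steps=[
    {"x": 0,"y": -0.006,"z": 0.0003,"ax": 0.2,"ay": 0,"az": 3.2,"claw": 0.015},
    {"x": 0.0001,"y": -0.0055,"z": 0.0003,"ax": 0,"ay": 0,"az": 3.2,"claw": 0.015},
    {"x": 0.0001,"y": -0.0055,"z": 0.0003,"ax": 0,"ay": 0,"az": 3.2,"claw": 0.015},
    {"x": 0.0001,"y": -0.0055,"z": 0.0003,"ax": 0,"ay": 0,"az": 3.2,"claw": 0.015},
    {"x": 0.0001,"y": -0.0055,"z": 0.0003,"ax": 0,"ay": 0,"az": 3.2,"claw": 0.015},
  ],
)

```text
time_s: 15.18
ee_pos: [0.4627, 0.1467, 0.0162]
eef_rot: [3.134, -0.004, 0.093]
force: [-0.7, -5.9, 3.9]
grip_width: 0.0242
```

```bash
python3 arc.py -10 5 0.0895
```

```text
t 15.18 pos [0.4627 0.1467 0.0162] rot [179.57  -0.21   5.34] F [-0.7 -5.9  3.9] M [-1.13  0.27  0.14] w 0.0242 r 0.0892 angle to nut 6.37
x,y mm [-0.18 -6.39] az 3.07
x,y mm [ 0.13 -4.79] az 3.07
x,y mm [ 0.13 -4.79] az 3.07
x,y mm [ 0.13 -4.79] az 3.07
x,y mm [ 0.13 -4.79] az 3.07
```

Emit:
step_arm(
  steps=[
    {"x": 0,"y": -0.006,"z": 0.0003,"ax": 0.2,"ay": 0,"az": 3,"claw": 0.015},
    {"x": 0.0001,"y": -0.0055,"z": 0.0003,"ax": 0,"ay": 0,"az": 3.1,"claw": 0.015},
    {"x": 0.0001,"y": -0.0055,"z": 0.0003,"ax": 0,"ay": 0,"az": 3.1,"claw": 0.015},
    {"x": 0.0001,"y": -0.0055,"z": 0.0003,"ax": 0,"ay": 0,"az": 3.1,"claw": 0.015},
    {"x": 0.0001,"y": -0.0055,"z": 0.0003,"ax": 0,"ay": 0,"az": 3.1,"claw": 0.015},
  ],
)

```text
time_s: 15.6
ee_pos: [0.4636, 0.1722, 0.0162]
eef_rot: [3.133, -0.005, -0.188]
force: [-2.9, -8.1, 6.6]
grip_width: 0.0242
```

```bash
python3 snap.py w15;  python3 nutyaw.py w15 136; python3 arc.py -19.2 3 0.0895
```

```text
15.6 [0.4636 0.1722 0.0162] [179.48  -0.31 -10.8 ] [-2.9 -8.1  6.6]
nut ctr [0.5513 0.1564] r 0.0207 flat normal angle mod 60 21.0 -> corner mod 60 51.0 mean apothem 0.018082844981599996
t 15.65 pos [0.4638 0.1729 0.0162] rot [179.51  -0.32 -11.05] F [-1.  -2.   5.3] M [-0.42  0.4   0.  ] w 0.0236 r 0.0891 angle to nut -10.53
x,y mm [-0.27 -5.05] az 2.72
x,y mm [ 0.1  -4.24] az 2.72
x,y mm [ 0.1  -4.24] az 2.72
```

View pics/w15.png

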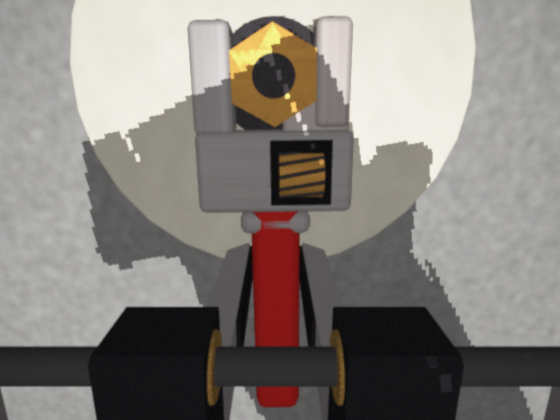

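The nut follows the wrench: its corner angle is now −9°, about 50° turned, with 1.5° lag. I finish slowly to −19.2°.

Emit:
step_arm(
  steps=[
    {"x": 0,"y": -0.0045,"z": 0.0003,"ax": 0.3,"ay": -0.2,"az": 2.6,"claw": 0.015},
    {"x": 0.0001,"y": -0.0048,"z": 0.0003,"ax": 0,"ay": 0,"az": 2.8,"claw": 0.015},
    {"x": 0.0001,"y": -0.003,"z": 0.0003,"ax": 0,"ay": 0,"az": 1.6,"claw": 0.015},
  ],
)

```text
time_s: 15.9
ee_pos: [0.4663, 0.1832, 0.0161]
eef_rot: [3.134, -0.002, -0.319]
force: [-5.2, -5.9, 7.8]
grip_width: 0.0241
```

```bash
python3 snap.py w16;  python3 nutyaw.py w16 136; python3 arc.py -20.5 1 0.0895
```

```text
15.9 [0.4663 0.1832 0.0161] [ 1.7959e+02 -1.1000e-01 -1.8290e+01] [-5.2 -5.9  7.8]
nut ctr [0.5514 0.1565] r 0.0206 flat normal angle mod 60 13.5 -> corner mod 60 43.5 mean apothem 0.01806933361889413
t 15.95 pos [0.4664 0.1835 0.0161] rot [ 1.796e+02 -1.100e-01 -1.836e+01] F [-3.3 -2.4  6. ] M [-0.59  0.73  0.15] w 0.0238 r 0.0892 angle to nut -17.55
x,y mm [-0.28 -4.6 ] az 2.14
```

Emit:
step_arm(
  steps=[
    {"x": -0.0002,"y": -0.003,"z": 0.0003,"ax": 0,"ay": 0,"az": 1.5,"claw": 0.015},
    {"x": 0,"y": -0.0025,"z": 0.0003,"ax": 0,"ay": 0,"az": 1.3,"claw": 0.015},
  ],
)

```text
time_s: 16.12
ee_pos: [0.4678, 0.1877, 0.0162]
eef_rot: [3.132, -0.002, -0.37]
force: [-4.3, -5.6, 7.2]
grip_width: 0.0238
```

```bash
python3 snap.py w17;  python3 nutyaw.py w17 136; python3 arc.py -20.5 1 0.0895
```

```text
16.1167 [0.4678 0.1877 0.0162] [ 1.7946e+02 -1.4000e-01 -2.1210e+01] [-4.3 -5.6  7.2]
nut ctr [0.5513 0.1564] r 0.0206 flat normal angle mod 60 10.75 -> corner mod 60 40.75 mean apothem 0.01801937898715184
t 16.17 pos [0.4679 0.1879 0.0162] rot [ 1.7947e+02 -1.4000e-01 -2.1300e+01] F [-2.5 -4.7  4.6] M [-0.7   0.51  0.08] w 0.0236 r 0.0892 angle to nut -20.56
x,y mm [-0.33  0.1 ] az -0.8
```

The nut is now at −19.25°, having started at +40.8°, so it has turned 60.0°. I release and lift away.

Emit:
step_arm(
  steps=[
    {"x": 0,"y": 0,"z": 0,"ax": 0,"ay": 0,"az": 0,"claw": 0.025},
    {"x": 0,"y": 0,"z": 0,"ax": 0,"ay": 0,"az": 0,"claw": 0.05},
    {"x": 0,"y": 0,"z": 0,"ax": 0,"ay": 0,"az": 0,"claw": 0.06},
    {"x": 0,"y": 0,"z": -0.006,"ax": 0,"ay": 0,"az": 0,"claw": 0.06},
    {"x": 0,"y": 0,"z": -0.02,"ax": 0,"ay": 0,"az": 0,"claw": 0.06},
  ],
)

```text
time_s: 16.58
ee_pos: [0.4666, 0.1877, 0.0406]
eef_rot: [3.13, 0.001, -0.371]
force: [0.2, -0.0, -1.0]
grip_width: 0.048
```

Emit:
step_arm(
  steps=[
    {"x": 0,"y": 0,"z": -0.02,"ax": 0.5,"ay": -0.1,"az": 0,"claw": 0.06},
    {"x": 0,"y": 0,"z": -0.015,"ax": 0,"ay": 0,"az": 0,"claw": 0.06},
    {"x": 0,"y": 0,"z": 0,"ax": 0,"ay": 0,"az": 0,"claw": 0.06},
  ],
)

```text
time_s: 16.83
ee_pos: [0.4678, 0.1884, 0.0806]
eef_rot: [3.141, 0.0, -0.371]
force: [-0.4, -0.6, 0.2]
grip_width: 0.0596
```

```bash
python3 snap.py w18;  python3 nutyaw.py w18 170; python3 - <<'E'
from h import *
import pickle
o,im,D=pickle.load(open('pics/w18.pkl','rb')); c=cam('wrist',o)
hsv=cv2.cvtColor(im,cv2.COLOR_RGB2HSV)
m=(((hsv[...,0]<8)|(hsv[...,0]>172))&(hsv[...,1]>150)&(hsv[...,2]>60)).astype(np.uint8); m[:140]=0; m[300:]=0
cn=max(cv2.findContours(m,0,2)[0],key=cv2.contourArea); m[:]=0; cv2.drawContours(m,[cn],-1,1,-1)
v,u=np.nonzero(m); p=plane(c,np.c_[u,v],0.026)[:,:2].astype(np.float32)
l=cv2.fitLine(p,cv2.DIST_L2,0,.01,.01).ravel(); print('handle line yaw',np.degrees(np.arctan(l[1]/l[0])),cv2.minAreaRect(p))
d=np.array([.5514,.1566])-l[2:]; print('nut offset from handle axis mm',1000*(l[0]*d[1]-l[1]*d[0]))
cv2.imwrite('pics/w18c.png',cv2.resize(im[60:300,160:380,::-1],None,fx=2.5,fy=2.5,interpolation=cv2.INTER_CUBIC))
E
```

```text
16.8333 [0.4678 0.1884 0.0806] [179.98   0.   -21.25] [-0.4 -0.6  0.2]
nut ctr [0.5512 0.1564] r 0.0205 flat normal angle mod 60 10.25 -> corner mod 60 40.25 mean apothem 0.018165145125504722
handle line yaw -20.456587 ((0.45167672634124756, 0.19394783675670624), (0.022471046075224876, 0.074619360268116), 69.47012329101562)
nut offset from handle axis mm 0.07092363958091652
```

View pics/w18c.png

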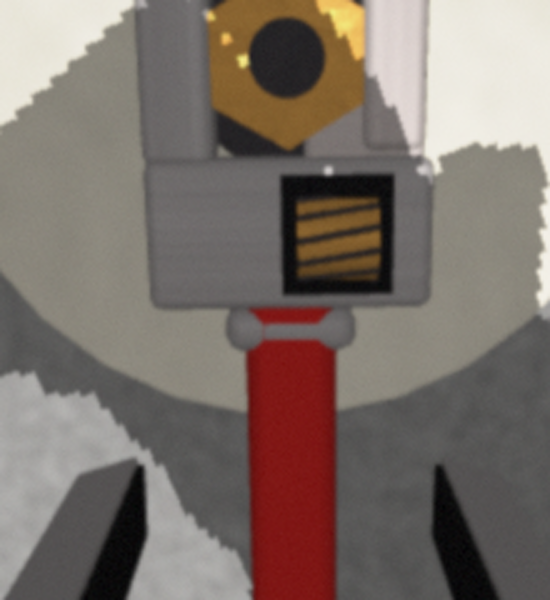

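Emit:
step_arm(
  steps=[
    {"x": -0.01,"y": 0,"z": -0.03,"ax": 0,"ay": 0,"az": 0,"claw": 0.06},
    {"x": -0.02,"y": 0.01,"z": -0.035,"ax": 0,"ay": 0,"az": 0,"claw": 0.06},
    {"x": -0.02,"y": 0.02,"z": -0.03,"ax": 0,"ay": 0,"az": 0,"claw": 0.06},
    {"x": -0.02,"y": 0.03,"z": -0.015,"ax": 0,"ay": 0,"az": 0,"claw": 0.06},
    {"x": 0,"y": 0,"z": 0,"ax": 0,"ay": 0,"az": 0,"claw": 0.06},
  ],
)

```text
time_s: 17.3
ee_pos: [0.3759, 0.1565, 0.1886]
eef_rot: [3.135, 0.007, -0.37]
force: [-0.5, 0.2, 0.3]
grip_width: 0.0599
```

```bash
python3 snap.py w19;python3 nutyaw.py w19 300; python3 - <<'E'
from h import *
for n in ('top','side'):
    im,D=vision.camera(n); cv2.imwrite(f'pics/{n}1.png',im[:,:,::-1])
a=cv2.imread('pics/top0.png');b=cv2.imread('pics/top1.png'); cv2.imwrite('pics/tt.png',np.hstack([a[60:380,60:450],b[60:380,60:450]]))
E
```

```text
17.3 [0.3759 0.1565 0.1886] [179.64   0.39 -21.2 ] [-0.5  0.2  0.3]
nut ctr [0.3316 0.3181] r 0.0275 flat normal angle mod 60 38.5 -> corner mod 60 8.5 mean apothem 0.022142373693960323
```

View pics/tt.png

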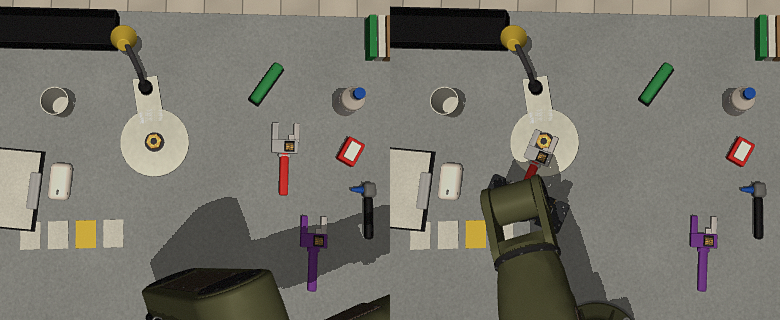

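View pics/w19.png

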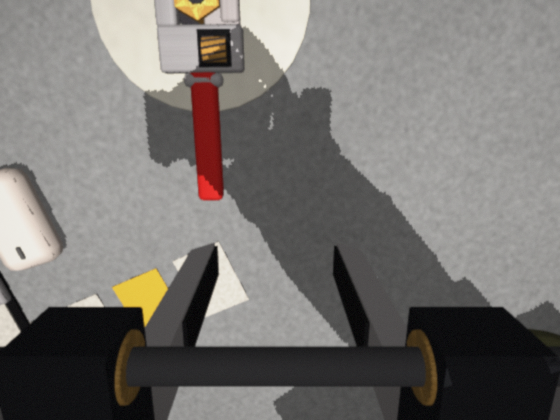

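View pics/side1.png

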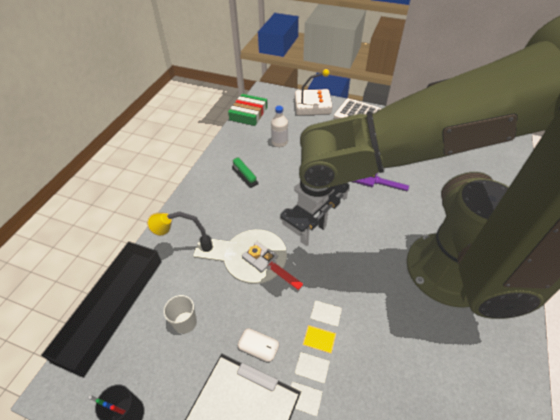

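```bash
python3 - <<'E'
from h import *
import pickle
from station import ticket
o,im,D=pickle.load(open('pics/w18.pkl','rb')); c=cam('wrist',o); P=deproj(c,D)
print('head z',np.median(P[130:175,225:265,2]),'handle z',np.median(P[210:290,268:288,2]), 'force',ctrl.get_obs()['force'].round(1))
ticket.hand_in()
E
```

```text
head z 0.027264945703748503 handle z 0.02529380670226336 force [-0.3  0.5 -0.3]
the job is handed in; nothing more can be done
```

The job is done and handed in at about 17.5 s of the allowed 61 s. The nut is tightened by about one flat and the wrench is lying snug on it.

**What I did:**
- I laid the grey, red-handled wrench flat on the plate at 41°, with its open jaws around the nut.
- I rolled the worm closed in four strokes. The drag then jumped from about 6 N to 15 N, and a fifth test stroke only slipped.
- I then swung the wrench clockwise by its handle.

**Last checks:**
- **Nut:** it turned from 40.8° to between −19.25° and −19.75°, which is 60.0 to 60.5° clockwise. It stayed within about 0.75° of its start while the jaws were being closed.
- **Wrench:** it lies flat on the plate: head top at 27 mm (28 mm expected), handle top at 25 mm (26 mm expected). The handle axis passes within 0.1 mm of the nut's axis. In the picture, the jaws sit right up against the nut.
- **Surroundings:** the robot is clear and touching nothing. By eye, everything visible in the top and side pictures is where it started. The arm hides some of the desk in the top view.

**What was less than ideal:**
- **Contact forces:** the wrist force was about 53 N when the wrench touched down on the plate. Two worm presses briefly reached 34 and 38 N, above the suggested 20 N.
- **Angle difference:** the wrench and nut angles differ by about 0.7°. This is measuring error or slight play in the jaws.
- **Failed check:** in the very last wrist view the nut was cut off at the edge, so that reading was useless. I relied on the two before it.

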